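# Put the lathe's change gears back on their hook

### The arm

A 6-joint arm with a two-finger parallel gripper is mounted at the origin on the work surface. World frame = base frame: x ahead of the robot, y to its left, z up, the work surface at z = 0. Lengths are in mm, angles in degrees, forces in N, time in s.
With the tool pointing down it reaches from about 300 to 850 mm from the base axis. Payload 4.2 kg.
Tool frame: the origin (TCP) lies between the finger pads; the fingertips stand 22 mm ahead of it and the grasp point (between the pads) lies 3 mm ahead of it; z points along the fingers, y is the direction in which the jaws open and shut (so a half turn about z gives the same grasp; the last joint's range is limited). The gripper opens to 91 mm and grips with 3 to 60 N. Pads are 32 mm wide; open, the fingers measure 118 mm over their backs; the gripper's body (76 mm by 178 mm) begins 60 mm behind the grasp point.
Start: joints at [65.489, 18.312, 89.639, -0, 72.044, -1.146], TCP at [228.043, 527.861, 235.976] pointing down, gripper open.
Joint ranges: [-177.97, 177.97], [-48.28, 115.42], [12.27, 149.76], [-77.06, 257.06], [2.81, 150.46], [-146.56, 146.56]. Speed limits (degrees/s): [147.25, 147.25, 180, 180, 180, 180].

### API

Orientations are given as a 3x3 rotation matrix whose columns are the frame's x, y, z axes.
In Python, from bench import * gives the robot as it stands. The module is installed in compiled form; this text tells all that it offers.
- The arm moves only by the tool arm_command, never from a script. Its arguments are lists of equal length, an entry for each row: "linear": the shift along the world's x, y, z in m, a list of three; "spin": the turn about the world's z in rad; "gripper": the closure, from -1 (fully open) to 1 (shut). A call has 1 to 10 rows; each row is the pose to reach, as a shift and turn from the pose commanded when the call began; what a row does not reach only later rows make up. A row lasts 1/10 s, in which the tool goes at most 50 mm and 8.59 degrees, less where a joint would pass 70% of its speed; a pose out of reach is approached as far as the arm can. A call with a gripper value outside its range is refused whole. The fingers move at their own pace and stop on an object; the grip force is fixed at half the most. Time passes only in rows, so rows that repeat a pose let the fingers close. It gives the time, the measured TCP pose, the force and the opening at its end, in the units of the state.
- get_state(): the state, without advancing time (a new reading comes with each control period).
- grab_frame(name): name is "scene" or "top"; returns a dict with "image" (420x560x3 uint8, blue, green, red), "camera_matrix" (3x3 intrinsics, pixels), "k1" (the pictures are not rectified: a ray, as slopes to the right and down, at radius r is drawn at 1 + k1 r^2 times it, then the intrinsics apply), "world_from_camera" (4x4, takes a point from camera to world coordinates). Camera axes: x right, y down, z forward; pixel columns grow to the right and rows downward; lengths in mm; the calibration is good to about 2 mm. A picture is of the moment at which its call begins. There is no depth.
- hand_in(): hands the job in, once; it reports no verdict.
The state is a dict: "t": time; "joints": joint angles; "joint_vel": joint speeds; "effort": joint torques, N m; "ee_pos": TCP position; "eef_rot": TCP orientation; "wrist_force": force on the tool from outside, world axes, zero at the start; "moment": the same for the moment, N m; "finger_gap": finger opening in mm.
Only numpy, scipy, OpenCV 4.12 (cv2) and the standard library are available. Lean on these libraries where they do the work, as an engineer would, in place of code of your own. Each camera call takes 0.05 s, during which the arm holds its last target.

### The job

Hang the three change gears from the rack on the stand's hook with their hubs facing out towards the hook's tip: the largest first, then the middle one, then the smallest, each pressed firmly home with 10 to 20 N before the next is hung, so that it lies flush against the hook's stop flange or against the gear before, whose hub goes inside its dished back. Slide them on gently, never pressing a gear against the hook, its stop or another gear with more than 30 N, do not drop a gear on the bench, and leave everything else on the bench where it is.

Things in the scene. Friction and masses are not known exactly. Their poses are not given: they have to be found in the camera images.
- gear_large: Largest change gear: black toothed rim 84 mm in diameter and 22 mm wide, steel hub 46 mm in diameter standing 14 mm out of its front; back dished by a recess 58 mm wide, 15 mm deep. Stands upright in a rack slot. Origin: on its axis, in the plane of the back rim. Axis = its y; front face at y = -22 mm, hub end at y = -36 mm; z up in the rack. 260 g, varies by 25 %.
- large_hub (a point): Centre of the largest gear's steel hub (46 mm in diameter), on the axis, 29 mm in front of the back rim: where to grip, from above, fingers across the diameter and in front of the toothed face. The bore, 22 mm in diameter, runs through hub and web (the front 21 mm of the gear's 36 mm length).
- gear_mid: Middle change gear: black toothed rim 70 mm in diameter and 22 mm wide, steel hub 38 mm in diameter standing 14 mm out of its front; back dished by a recess 50 mm wide, 15 mm deep. Stands upright in a rack slot. Origin: on its axis, in the plane of the back rim. Axis = its y; front face at y = -22 mm, hub end at y = -36 mm; z up in the rack. 170 g, varies by 25 %.
- mid_hub (a point): Centre of the middle gear's steel hub (38 mm in diameter), on the axis, 29 mm in front of the back rim: where to grip, from above, fingers across the diameter and in front of the toothed face. The bore, 22 mm in diameter, runs through hub and web (the front 21 mm of the gear's 36 mm length).
- gear_small: Smallest change gear: black toothed rim 56 mm in diameter and 22 mm wide, steel hub 30 mm in diameter standing 14 mm out of its front; back dished by a recess 42 mm wide, 15 mm deep. Stands upright in a rack slot. Origin: on its axis, in the plane of the back rim. Axis = its y; front face at y = -22 mm, hub end at y = -36 mm; z up in the rack. 100 g, varies by 25 %.
- small_hub (a point): Centre of the smallest gear's steel hub (30 mm in diameter), on the axis, 29 mm in front of the back rim: where to grip, from above, fingers across the diameter and in front of the toothed face. The bore, 22 mm in diameter, runs through hub and web (the front 21 mm of the gear's 36 mm length).
- stand: Grey steel gear stand on the bench: foot 130 x 145 x 8 mm, plate 110 mm wide and 6 mm thick up to 206 mm above the bench, carrying one hook. On the hook's bar a flanged aluminium stop collar, flange 66 mm in diameter, is clamped; its front face lies 12 to 36 mm from the plate (varies, not measured). Origin: on the bench below the middle of the plate's front face (y = 0). The hook points to -y, level; z up.
- hook_root (a point): Point on the axis of the hook where it leaves the front face of the stand's plate, 170 mm above the bench (axes as the stand's). The hook is a round steel bar 8 mm in diameter, level and straight for 142 mm from the plate. Hung home, the gears' back rims lie 0, 22 and 44 mm in front of the stop collar's flange, which stands firm.
- hook_tip (a point): Centre of the hook's rounded end, 154 mm out from the plate and 7 mm above the bar's axis: the last 12 mm of the hook slope up, so a gear's bore must be passed over the tip with its axis 0 to 7 mm above the bar's axis, then let down. A hung gear's axis is 7 mm below the bar's. Pushed along the bar, a hung gear drags with 0.5 to 3 N.
- rack: Plywood gear rack on the bench, 116 x 270 mm, floor 12 mm above the bench, with three slots across it 75 mm apart between low wooden blocks 20 mm wide (10 mm above the floor); end boards 18 mm high. Which gear stands in which slot varies. Origin on the bench below the middle slot; slots lie along the rack's y axis.
- chuck_key: Bystander: T-shaped steel chuck key, 145 mm long with a 110 mm cross bar, lying on the bench; origin at the bar end of its shank, on the bench.
- caliper: Bystander: Steel caliper with black display, 235 mm long, lying on the bench; origin at its middle, on the bench.
- live_centre: Bystander: Steel revolving tailstock centre, 124 mm long, 42 mm thick, lying on the bench; origin on the bench below the thin end.
- oil_bottle: Bystander: White oil bottle with red cap, 60 mm in diameter, 170 mm high; origin under its middle.
- chip_brush: Bystander: Flat chip brush with a wooden handle, 200 mm long; origin at its middle, on the bench.
- tool_holder: Bystander: Dark steel lathe tool holder 75 x 40 mm, with a square tool bit clamped on top, about 65 mm high; origin under its middle.
- pinion: Bystander: Bare steel pinion lying flat, 48 mm in diameter, 14 mm thick, without hub; origin on its axis, in its upper face. Not one of the change gears to hang.

How it is judged:
By the outcome, as a careful person would: the job done as asked, in the order asked, and still so for the second after the job is handed in, with the robot touching nothing.
It also fails if it takes over 72 s, if anything falls off the work surface, if the arm or the gripper's body presses on something with over 40 N, if the wrist force passes 120 N, or if a joint passes its speed limit or range.

## Working session

There is one attempt and no reset: what is moved stays moved. The work goes in short steps, Python scripts to look and compute and a tool call to move; the robot and the scene stay as the last step left them, time stands still between calls to the robot, and variables do not carry over. Pictures are saved under pics/ and viewed, and the job is handed in when it is done.

Besides the shell and the picture viewer there is one more tool, called after "Request:" by a JSON object that holds its "method" and its "body", one argument or row to a line. arm_command: Moves the arm, as the interface text tells. Its arguments: {"type":"object","properties":{"linear":{"type":"array","items":{"type":"array","items":{"type":"number"}}},"spin":{"type":"array","items":{"type":"number"}},"gripper":{"type":"array","items":{"type":"number"}}},"required":["linear","spin","gripper"]}

```bash
mkdir -p pics; cat > h.py <<'E'
from bench import *
import numpy as np, cv2
def save(n,f):
    F=grab_frame(n); cv2.imwrite('pics/'+f+'.png',F['image'])
    np.savez('pics/'+f+'.npz',**{k:np.array(v) for k,v in F.items()}); return F
def load(f): return dict(np.load('pics/'+f+'.npz'))
def ray(F,u,v):
    K=F['camera_matrix'];k=float(F['k1']);T=F['world_from_camera']
    p=cv2.undistortPoints(np.array([[[u,v]]],float),K,np.array([k,0,0,0,0.]))[0,0]
    d=T[:3,:3]@np.array([p[0],p[1],1]); return T[:3,3],d/np.linalg.norm(d)
def onz(F,u,v,z):
    o,d=ray(F,u,v); return o+d*(z-o[2])/d[2]
def proj(F,P):
    T=F['world_from_camera'];c=T[:3,:3].T@(np.array(P,float)-T[:3,3]);K=F['camera_matrix']
    p=c[:2]/c[2];p=p*(1+float(F['k1'])*(p@p));return K[0,0]*p[0]+K[0,2],K[1,1]*p[1]+K[1,2]
def tri(obs):
    A=np.zeros((3,3));b=np.zeros(3)
    R=[ray(*o) for o in obs]
    for o,d in R:
        M=np.eye(3)-np.outer(d,d);A+=M;b+=M@o
    X=np.linalg.solve(A,b);return X,[np.linalg.norm((np.eye(3)-np.outer(d,d))@(X-o)) for o,d in R]
E
python3 - <<'E'
from h import *
for n in('scene','top'):
    F=save(n,n+'0');print(n,F['camera_matrix'],F['k1'],F['world_from_camera'])
print(get_state())
E
```

```text
scene [[455.25035735   0.         283.19731068]
 [  0.         455.25035735 217.01338184]
 [  0.           0.           1.        ]] 0.014368390936487924 [[-4.14324885e-01  5.91782434e-01 -6.91468322e-01  1.30259874e+03]
 [ 9.10127249e-01  2.70912794e-01 -3.13487876e-01  3.15361313e+02]
 [ 1.81099680e-03 -7.59209990e-01 -6.50843231e-01  8.22529353e+02]
 [ 0.00000000e+00  0.00000000e+00  0.00000000e+00  1.00000000e+00]]
top [[433.24248445   0.         273.36081757]
 [  0.         433.24248445 208.66851946]
 [  0.           0.           1.        ]] 0.04449702854924778 [[ 7.45122105e-02 -9.75531946e-01  2.06846205e-01  3.83852820e+02]
 [-9.97202954e-01 -7.16740244e-02  2.11920538e-02 -1.30140089e+01]
 [-5.84802551e-03 -2.07846714e-01 -9.78143928e-01  1.04596007e+03]
 [ 0.00000000e+00  0.00000000e+00  0.00000000e+00  1.00000000e+00]]
{'t': 0.1, 'joints': array([ 6.54897315e+01,  1.83490555e+01,  8.96978281e+01, -1.76305368e-03,
        7.20438541e+01, -1.14540281e+00]), 'joint_vel': array([-0.04142386, -0.10268932, -0.16050749,  0.1327877 , -0.05540168,
       -0.03544868]), 'effort': array([ 8.10093043e-04, -4.13333881e+01, -2.32510024e+01,  7.26575009e-02,
        4.22031269e-02, -8.43550492e-05]), 'ee_pos': array([227.87261813, 527.48174857, 235.20428261]), 'eef_rot': array([[-9.18001758e-01,  3.96575812e-01, -6.30360673e-04],
       [ 3.96576313e-01,  9.18000608e-01, -1.45310371e-03],
       [ 2.40569686e-06, -1.58393787e-03, -9.99998746e-01]]), 'wrist_force': array([ 0.35489891, -0.44337424,  0.8223316 ]), 'moment': array([-0.05987838,  0.0189125 ,  0.05731584]), 'finger_gap': 90.8739299274852}
```

View pics/scene0.png

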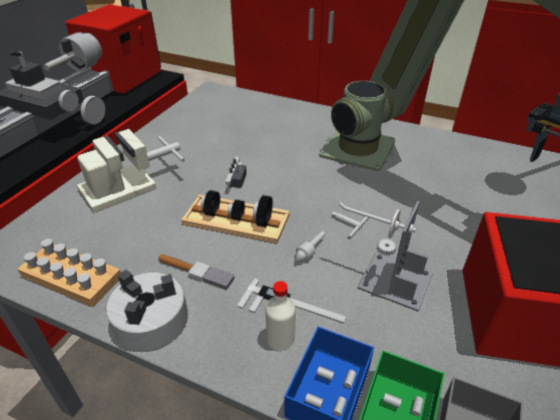

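View pics/top0.png

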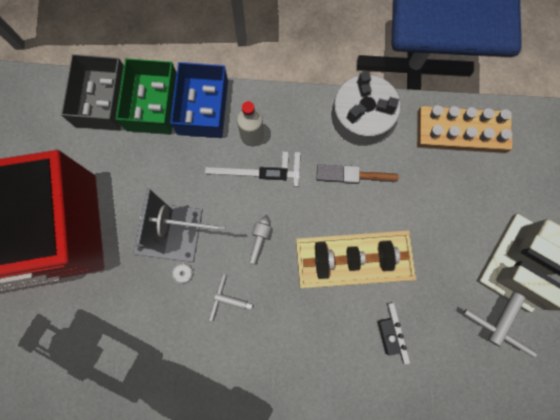

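```bash
python3 - <<'E'
import cv2
t=cv2.imread('pics/top0.png');s=cv2.imread('pics/scene0.png')
cv2.imwrite('pics/z1.png',cv2.resize(t[225:295,290:420],None,fx=6,fy=6,interpolation=cv2.INTER_CUBIC))
cv2.imwrite('pics/z2.png',cv2.resize(t[185:290,130:270],None,fx=5.5,fy=5.5,interpolation=cv2.INTER_CUBIC))
cv2.imwrite('pics/z3.png',cv2.resize(s[180:245,175:295],None,fx=6,fy=6,interpolation=cv2.INTER_CUBIC))
cv2.imwrite('pics/z4.png',cv2.resize(s[195:310,310:440],None,fx=5,fy=5,interpolation=cv2.INTER_CUBIC))
E
```

```text
(no output)
```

View pics/z1.png

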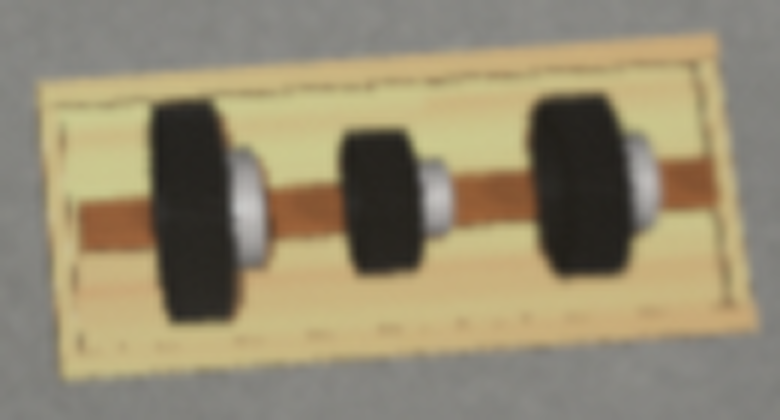

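View pics/z2.png

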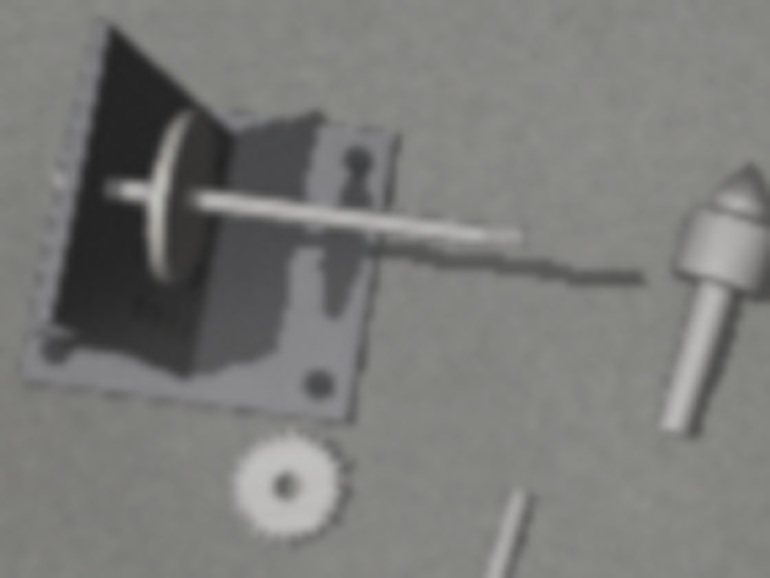

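View pics/z3.png

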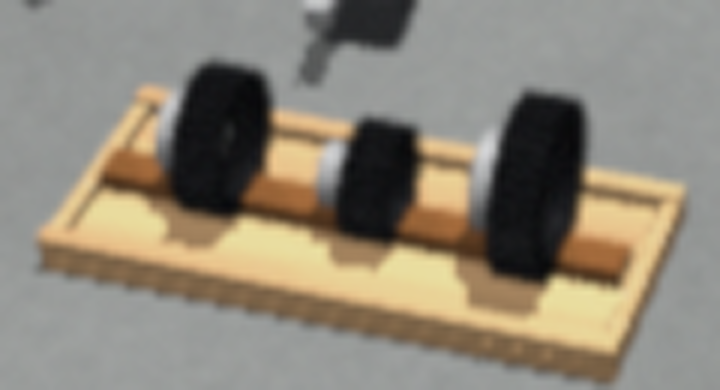

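View pics/z4.png

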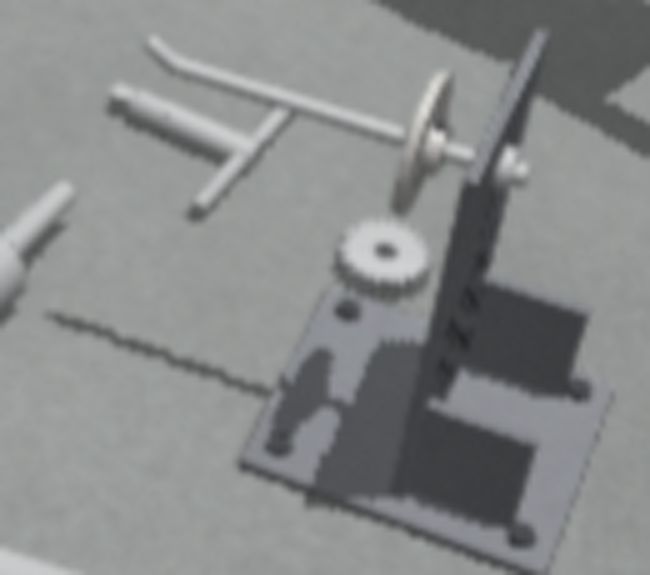

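```bash
cat > m1.py <<'E'
from h import *
S=load('scene0');T=load('top0')
def c5(x,y):return (x/5+310-.4,y/5+195-.4)
def c55(x,y):return (x/5.5+130-.4,y/5.5+185-.4)
X,e=tri([(S,*c5(155,42)),(T,*c55(518,237))]);print('tip',X,e)
def plane(F,pts):
    R=np.array([ray(F,*p)[1] for p in pts]);n=np.linalg.svd(R)[2][2];return n,n@F['world_from_camera'][:3,3]
# bar centreline per view by brightness profile
def cl(F,p,q,n=20,w=5):
    g=cv2.cvtColor(F['image'],cv2.COLOR_BGR2GRAY).astype(np.float32)
    p=np.array(p);q=np.array(q);d=(q-p)/np.linalg.norm(q-p);m=np.array([-d[1],d[0]]);out=[]
    for t in np.linspace(0,1,n):
        c=p+t*(q-p);s=np.arange(-w,w+.1,.25);xy=c+s[:,None]*m
        v=cv2.remap(g,xy[:,0].astype(np.float32)[None],xy[:,1].astype(np.float32)[None],cv2.INTER_LINEAR)[0]
        b=np.clip(v-np.median(v)-15,0,None);out.append(c+m*(b@s)/max(b.sum(),1e-6))
    return np.array(out)
ps=cl(S,c5(200,70),c5(270,92),w=2.5);pt=cl(T,c55(215,201),c55(440,229),w=3)
n1,d1=plane(S,ps);n2,d2=plane(T,pt)
a=np.cross(n1,n2);a/=np.linalg.norm(a); a*=-np.sign(a[1])
P=np.linalg.lstsq(np.array([n1,n2,[0,1,0]]),np.array([d1,d2,X[1]]),rcond=None)[0]
print('bar dir',a,'yaw',np.degrees(np.arctan2(a[0],-a[1])),'pt at tip y',P)
def bary(F,u,v):
    o,d=ray(F,u,v);A=np.array([a,-d]).T;s=np.linalg.lstsq(A,o-P,rcond=None)[0];return P+s[0]*a
print('flange exit',bary(S,*c5(405,135)),bary(T,*c55(205,200)))
print('root',bary(S,*c5(475,158)),bary(T,*c55(108,188)))
print('bend',bary(S,*c5(180,63)))
# rack edges direction in top at z~?
for z in (0,20,30):
  q=[onz(T,x/6+290-.4,y/6+225-.4,z)[:2] for x,y in((38,85),(718,38),(758,325),(65,378))]
  print(z,np.round(q,1).tolist(),'angles',[np.degrees(np.arctan2(*(q[j]-q[i])*[1,-1])) for i,j in((0,1),(3,2))])
E
python3 m1.py
```

```text
tip [520.59299589 102.95074487 178.78233713] [np.float64(0.14176183826780892), np.float64(0.14176183826779465)]
bar dir [-5.54828450e-02 -9.98459523e-01  4.84805457e-04] yaw -3.1805664700030096 pt at tip y [520.62888589 102.95074487 172.33222187]
flange exit [527.14489931 220.21177659 172.27528538] [527.20937768 221.37211794 172.27472197]
root [528.8699849  251.25611351 172.26021169] [529.23433697 257.81292919 172.25702801]
bend [521.33819681 115.71537945 172.32602396]
0 [[534.5, -50.6], [574.1, -323.3], [460.5, -339.7], [418.9, -68.6]] angles [np.float64(8.27376438346289), np.float64(8.73312711645659)]
20 [[531.6, -49.9], [570.5, -317.4], [459.1, -333.5], [418.2, -67.6]] angles [np.float64(8.27376438346288), np.float64(8.733127116456588)]
30 [[530.2, -49.6], [568.7, -314.4], [458.3, -330.4], [417.9, -67.1]] angles [np.float64(8.273764383462872), np.float64(8.733127116456592)]
```

```bash
cat > m2.py <<'E'
from h import *
S=load('scene0');T=load('top0')
ang=np.radians(8.5);a=np.array([np.sin(ang),-np.cos(ang),0])
def cyl(F,roi,thr=62):
    x0,y0,x1,y1=roi;im=F['image'][y0:y1,x0:x1];f=8
    g=cv2.resize(im.max(2),None,fx=f,fy=f,interpolation=cv2.INTER_CUBIC)
    m=(g<thr).astype(np.uint8);n,l,st,ce=cv2.connectedComponentsWithStats(m)
    out=[]
    for i in range(1,n):
        if st[i,4]<f*f*60:continue
        c=cv2.findContours((l==i).astype(np.uint8),cv2.RETR_EXTERNAL,cv2.CHAIN_APPROX_NONE)[0]
        c=max(c,key=len)[:,0,:]
        uv=(c+.5)/f-.5+[x0,y0]
        out.append((uv,))
    return [o[0] for o in out]
def angs(F,uv):
    D=np.array([ray(F,*p)[1] for p in uv]);k=np.cross(a,[0,0,1]);k/=np.linalg.norm(k)
    return np.arctan2(D@k,-D[:,2]),D,k
def run(roiT,roiS,names):
    t=sorted(cyl(T,roiT),key=lambda u:u[:,0].mean());s=sorted(cyl(S,roiS),key=lambda u:-u[:,0].mean())
    print(len(t),len(s))
    for n,R,ut,us in zip(names,(42,28,35),t,s):
        pl=[];w=[]
        for F,u in((T,ut),(S,us)):
            th,D,k=angs(F,u);lo,hi=th.min(),th.max();mid=(lo+hi)/2
            nrm=np.cross(a,np.sin(mid)*k-np.cos(mid)*np.array([0,0,1]));o=F['world_from_camera'][:3,3]
            pl.append((nrm,nrm@o));w.append((o,lo,hi,th,D,k))
        q=np.linalg.solve(np.array([pl[0][0],pl[1][0],a]),[pl[0][1],pl[1][1],0])
        for (o,lo,hi,th,D,k),nm in zip(w,'TS'):
            dist=np.linalg.norm(np.cross(a,q-o));r=dist*np.sin((hi-lo)/2)
            ext=[]
            for lim,sg in((lo,1),(hi,-1)):
                sel=abs(th-lim)<0.0025
                # tangent point: foot distance
                L=np.sqrt(dist**2-r**2)
                d=D[sel];al=d@a;pe=np.sqrt(1-al**2);y=o@a+L*al/pe
                ext.append((y.min(),y.max()))
            print(n,nm,'r',round(r,1),'ext along a',np.round(ext,1).tolist())
        print('  axis q',np.round(q,1))
if __name__=='__main__':
    run((305,235,410,285),(195,185,280,232),('large','small','mid'))
    print(a)
E
python3 m2.py
```

```text
3 3
large T r 39.8 ext along a [[169.9, 189.7], [169.4, 190.7]]
large S r 40.3 ext along a [[170.0, 195.2], [168.9, 194.5]]
  axis q [456.7  68.3  53.2]
small T r 25.5 ext along a [[243.5, 265.3], [243.6, 265.6]]
small S r 26.3 ext along a [[243.7, 272.8], [244.8, 269.5]]
  axis q [456.2  68.2  39. ]
mid T r 32.5 ext along a [[316.8, 341.6], [317.5, 341.8]]
mid S r 33.3 ext along a [[317.8, 347.4], [318.2, 346.7]]
  axis q [456.   68.2  45.8]
[ 0.14780941 -0.98901586  0.        ]
```

Request:
{"method": "arm_command", "body": {
  "linear": [
    [0.26, -0.666, 0],
    [0.26, -0.666, 0],
    [0.26, -0.666, 0],
    [0.26, -0.666, 0],
    [0.26, -0.666, 0],
    [0.26, -0.666, 0],
    [0.26, -0.666, 0],
    [0.26, -0.666, 0],
    [0.26, -0.666, 0],
    [0.26, -0.666, 0]
  ],
  "spin": [-1.016, -1.016, -1.016, -1.016, -1.016, -1.016, -1.016, -1.016, -1.016, -1.016],
  "gripper": [-0.45, -0.45, -0.45, -0.45, -0.45, -0.45, -0.45, -0.45, -0.45, -0.45]
}}

```text
t: 1.1
ee_pos: [409.9, 60.1, 235.9]
eef_rot: [[-0.146, 0.989, 0.0], [0.989, 0.146, 0.0], [0.0, 0.0, -1.0]]
wrist_force: [1.1, 0.7, -0.6]
finger_gap: 66.0
```

Request:
{"method": "arm_command", "body": {
  "linear": [
    [0.077, -0.198, 0],
    [0.077, -0.198, 0],
    [0.077, -0.198, 0],
    [0.077, -0.198, -0.04],
    [0.077, -0.198, -0.08],
    [0.077, -0.198, -0.1],
    [0.077, -0.198, -0.1],
    [0.077, -0.198, -0.1],
    [0.077, -0.198, -0.1]
  ],
  "spin": [0, 0, 0, 0, 0, 0, 0, 0, 0],
  "gripper": [-0.45, -0.45, -0.45, -0.45, -0.45, -0.45, -0.45, -0.45, -0.45]
}}

```text
t: 2.0
ee_pos: [488.0, -135.7, 137.7]
eef_rot: [[-0.147, 0.989, 0.003], [0.989, 0.147, -0.001], [-0.001, 0.003, -1.0]]
wrist_force: [0.8, 0.2, -0.1]
finger_gap: 66.2
```

```bash
python3 - <<'E'
from h import *
s=get_state();print(s['ee_pos'],s['joints'],s['wrist_force'])
for n in('scene','top'):
    F=save(n,n+'1')
t=cv2.imread('pics/top1.png');s=cv2.imread('pics/scene1.png')
a=cv2.resize(t[215:305,280:430],None,fx=4,fy=4,interpolation=cv2.INTER_CUBIC)
b=cv2.resize(s[120:250,165:300],None,fx=4,fy=4,interpolation=cv2.INTER_CUBIC)
cv2.imwrite('pics/z5.png',a);cv2.imwrite('pics/z6.png',b)
E
```

```text
[ 487.97692525 -135.74432133  137.73653943] [-1.68516253e+01  1.71023191e+01  1.06977093e+02  1.02626803e-02
  5.57244855e+01 -2.53246319e+01] [ 0.80440909  0.2276028  -0.0809586 ]
```

View pics/z5.png

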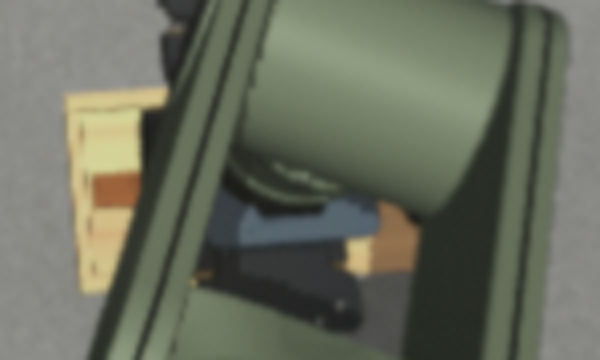

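View pics/z6.png

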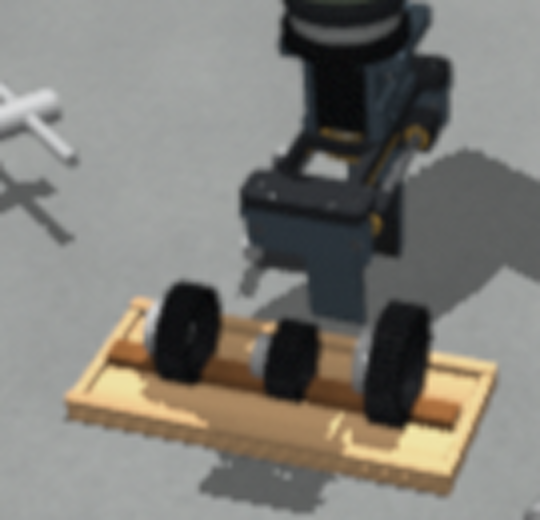

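```bash
python3 - <<'E'
from h import *
F=load('scene1')
a=np.array([.1478,-.989,0]);n=np.array([.989,.1478,0])
c=np.array([488,-135.7,0])
for p in((313,317),(362,325)):
    X=onz(F,p[0]/4+165-.4,p[1]/4+120-.4,115.7);print(X,(X-c)@a,(X-c)@n)
print(get_state()['ee_pos'])
E
```

```text
[ 530.12915017 -145.76260432  115.7       ] 16.1786040719757 40.17847659820439
[ 524.51303831 -114.25526263  115.7       ] -15.812218196056525 39.28092707337646
[ 487.8610798  -135.67650534  137.79800915]
```

Request:
{"method": "arm_command", "body": {
  "linear": [
    [0, -0.0027, -0.02],
    [0, -0.0027, -0.045],
    [0, -0.0027, -0.07],
    [0, -0.0027, -0.081],
    [0, -0.0027, -0.081],
    [0, -0.0027, -0.081],
    [0, -0.0027, -0.081]
  ],
  "spin": [0, 0, 0, 0, 0, 0, 0],
  "gripper": [-0.45, -0.45, -0.45, -0.45, -0.45, -0.45, -0.45]
}}

```text
t: 2.8
ee_pos: [487.4, -138.6, 56.0]
eef_rot: [[-0.147, 0.989, 0.002], [0.989, 0.147, -0.0], [-0.001, 0.002, -1.0]]
wrist_force: [-0.1, -0.7, -0.3]
finger_gap: 66.1
```

Close on the hub.

Request:
{"method": "arm_command", "body": {
  "linear": [
    [0, 0, 0],
    [0, 0, 0],
    [0, 0, 0],
    [0, 0, 0],
    [0, 0, 0],
    [0, 0, 0],
    [0, 0, 0],
    [0, 0, 0]
  ],
  "spin": [0, 0, 0, 0, 0, 0, 0, 0],
  "gripper": [0, 0.3, 1, 1, 1, 1, 1, 1]
}}

```text
t: 3.6
ee_pos: [487.4, -138.9, 55.3]
eef_rot: [[-0.147, 0.989, 0.001], [0.989, 0.147, -0.001], [-0.001, 0.001, -1.0]]
wrist_force: [1.4, -2.6, 4.0]
finger_gap: 44.7
```

Request:
{"method": "arm_command", "body": {
  "linear": [
    [0, 0, 0.005],
    [0, 0, 0.015],
    [0, 0, 0.03],
    [0, 0, 0.05],
    [0, 0, 0.075],
    [0, 0, 0.1],
    [0, 0, 0.117],
    [0, 0, 0.123],
    [0, 0, 0.123]
  ],
  "spin": [0, 0, 0, 0, 0, 0, 0, 0, 0],
  "gripper": [1, 1, 1, 1, 1, 1, 1, 1, 1]
}}

```text
t: 4.5
ee_pos: [486.6, -138.2, 178.5]
eef_rot: [[-0.147, 0.989, 0.0], [0.989, 0.147, 0.0], [0.0, 0.001, -1.0]]
wrist_force: [0.1, 0.5, -2.1]
finger_gap: 44.9
```

```bash
python3 - <<'E'
from h import *
s=get_state();print(s['ee_pos'],s['wrist_force'],s['moment'],s['finger_gap'])
for n in('scene','top'):
    F=save(n,n+'2')
s=cv2.imread('pics/scene2.png');t=cv2.imread('pics/top2.png')
cv2.imwrite('pics/z7.png',np.hstack([cv2.resize(s[110:230,200:300],None,fx=4,fy=4,interpolation=cv2.INTER_CUBIC),cv2.resize(t[210:330,270:370],None,fx=4,fy=4,interpolation=cv2.INTER_CUBIC)]))
E
```

```text
[ 486.63914313 -138.23457115  178.46677867] [ 0.09528272  0.46548315 -2.07772452] [-0.14369018 -0.00211313 -0.0100697 ] 44.92503033151948
```

View pics/z7.png

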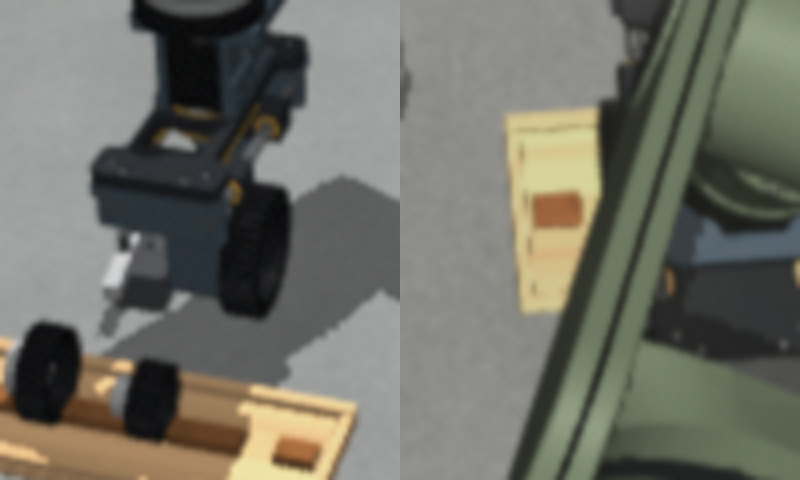

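Request:
{"method": "arm_command", "body": {
  "linear": [
    [0.004, 0.02, 0],
    [0.009, 0.055, 0],
    [0.016, 0.095, 0],
    [0.023, 0.135, 0],
    [0.028, 0.165, 0],
    [0.0305, 0.178, 0],
    [0.0307, 0.181, 0],
    [0.0307, 0.181, 0],
    [0.0307, 0.181, 0]
  ],
  "spin": [-0.03, -0.08, -0.13, -0.18, -0.203, -0.203, -0.203, -0.203, -0.203],
  "gripper": [1, 1, 1, 1, 1, 1, 1, 1, 1]
}}

```text
t: 5.5
ee_pos: [517.2, 41.2, 177.6]
eef_rot: [[0.057, 0.998, -0.001], [0.998, -0.057, -0.001], [-0.001, -0.001, -1.0]]
wrist_force: [0.2, -0.4, -2.6]
finger_gap: 44.2
```

```bash
cat > look.py <<'E'
from h import *
import sys
k=sys.argv[1]
s=get_state();print('ee',s['ee_pos'].round(1),'F',s['wrist_force'].round(2),'M',s['moment'].round(3),'gap',round(s['finger_gap'],1))
d=np.array([-.0555,-.9985,0]);print('yaw x',np.degrees(np.arctan2(s['eef_rot'][1,0],s['eef_rot'][0,0])),'along hook from tip (TCP, outward)',(s['ee_pos']-[520.6,103,0])@d,'lateral',(s['ee_pos']-[520.6,103,0])@np.array([.9985,-.0555,0]))
S=save('scene','scene'+k);T=save('top','top'+k)
a=cv2.resize(S['image'][150:300,290:440],None,fx=3.8,fy=3.8,interpolation=cv2.INTER_CUBIC)
b=cv2.resize(T['image'][150:300,130:190+90],None,fx=1,fy=1)
b=cv2.resize(T['image'][165:275,130:190+90],None,fx=3.8,fy=3.8,interpolation=cv2.INTER_CUBIC)
cv2.imwrite('pics/s%s.png'%k,a);cv2.imwrite('pics/t%s.png'%k,b)
E
python3 look.py A
```

```text
ee [517.2  41.2 177.6] F [ 0.21 -0.39 -2.59] M [-0.12   0.038 -0.002] gap 44.2
yaw x 86.74031732514021 along hook from tip (TCP, outward) 61.8659876072131 lateral 0.026605976311398574
```

View pics/sA.png

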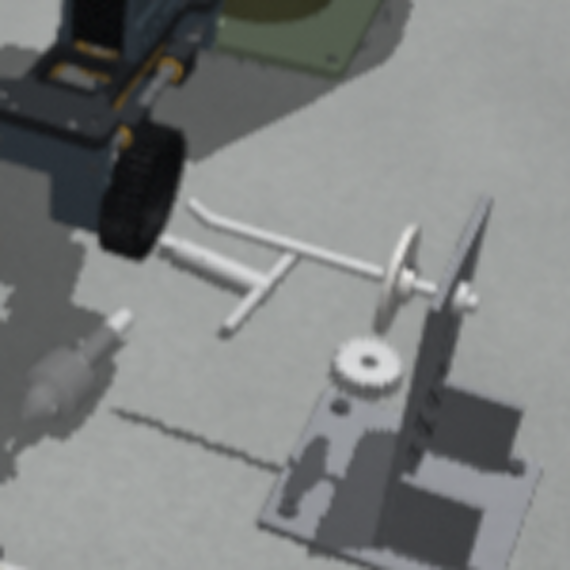

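View pics/tA.png

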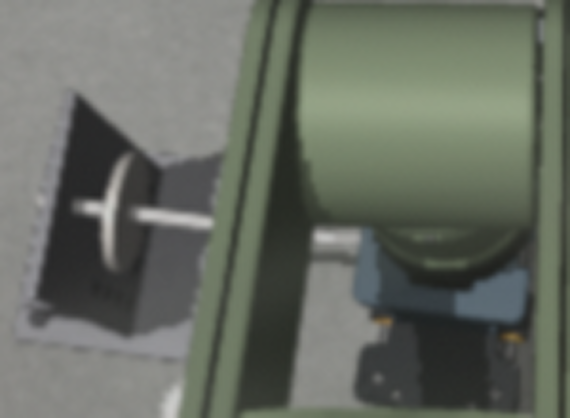

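```bash
cat > chk.py <<'E'
from h import *
import m2,sys
def chk(k,roi,a,q,R,thr=50):
    m2.a=np.array(a)
    F=load('scene'+k);L=m2.cyl(F,roi,thr)
    u=max(L,key=len);print(len(L),u.min(0),u.max(0))
    th,D,kk=m2.angs(F,u);lo,hi=th.min(),th.max()
    o=F['world_from_camera'][:3,3];v=np.array(q)-o;e=np.arctan2(v@kk,-v[2]);dist=np.linalg.norm(np.cross(a,v))
    print('r',dist*np.sin((hi-lo)/2),'bisector off expected axis mm',dist*((lo+hi)/2-e),'dir +',(np.cos(e)*kk+np.sin(e)*np.array([0,0,1])).round(2))
    for lim in(lo,hi):
        sel=abs(th-lim)<.0025;d=D[sel];al=d@np.array(a);y=o@np.array(a)+np.sqrt(dist**2-R**2)*al/np.sqrt(1-al**2)
        print(' along from tip',(y-np.array([520.6,103,172.3])@a).min().round(1),(y-np.array([520.6,103,172.3])@a).max().round(1))
E
python3 - <<'E'
from chk import *
for t in(35,45,55):chk('A',(314,178,345,222),[-.0555,-.9985,0],[517.2,41.2,175.5],40,t)
E
```

```text
1 [315.5625 180.3125] [337.6875 217.0625]
r 41.147105726462996 bisector off expected axis mm 1.8750257960992347 dir + [-0.64  0.04  0.77]
 along from tip 20.8 46.7
 along from tip 41.5 47.2
1 [315.0625 178.9375] [338.0625 217.3125]
r 42.908258028670424 bisector off expected axis mm 3.1873120435912465 dir + [-0.64  0.04  0.77]
 along from tip 20.6 47.1
 along from tip 43.8 47.2
1 [313.5625 178.1875] [338.3125 217.5625]
r 43.94008899487413 bisector off expected axis mm 3.9489995977480192 dir + [-0.64  0.04  0.77]
 along from tip 20.5 47.3
 along from tip 43.4 49.6
```

Request:
{"method": "arm_command", "body": {
  "linear": [
    [0.0006, 0.01, 0],
    [0.0014, 0.025, 0],
    [0.0022, 0.04, 0],
    [0.003, 0.055, 0],
    [0.0036, 0.065, 0],
    [0.0036, 0.065, 0]
  ],
  "spin": [0, 0, 0, 0, 0, 0],
  "gripper": [1, 1, 1, 1, 1, 1]
}}

```text
t: 6.2
ee_pos: [521.2, 109.2, 177.9]
eef_rot: [[0.054, 0.999, 0.0], [0.999, -0.054, 0.0], [0.0, 0.0, -1.0]]
wrist_force: [-0.1, -0.4, -2.0]
finger_gap: 44.8
```

```bash
python3 look.py B
```

```text
ee [521.2 109.2 177.9] F [-0.07 -0.4  -2.04] M [-0.196  0.065  0.013] gap 44.8
yaw x 86.93313850627666 along hook from tip (TCP, outward) -6.179675558836554 lateral 0.27296084830758377
```

View pics/sB.png

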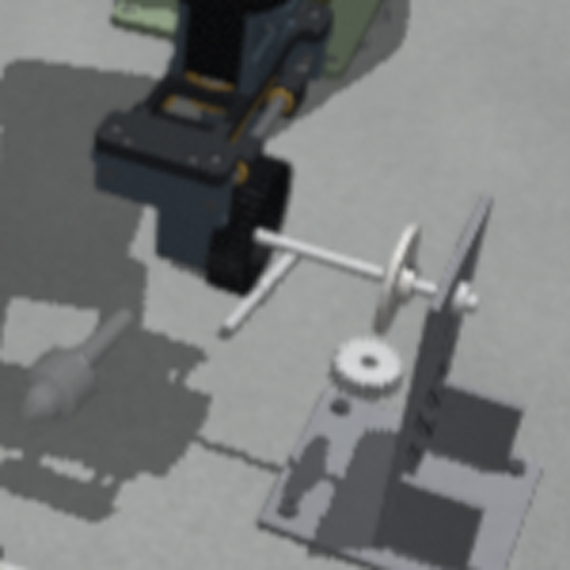

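Request:
{"method": "arm_command", "body": {
  "linear": [
    [0.0005, 0.01, 0],
    [0.0016, 0.03, 0],
    [0.0026, 0.048, -0.002],
    [0.0033, 0.059, -0.004],
    [0.0034, 0.062, -0.006],
    [0.0034, 0.062, -0.008],
    [0.0034, 0.062, -0.008],
    [0.0034, 0.062, -0.008]
  ],
  "spin": [0, 0, 0, 0, 0, 0, 0, 0],
  "gripper": [1, 1, 1, 1, 1, 1, 1, 1]
}}

```text
t: 7.1
ee_pos: [524.5, 168.7, 169.9]
eef_rot: [[0.057, 0.998, -0.0], [0.998, -0.057, -0.0], [-0.0, -0.0, -1.0]]
wrist_force: [-0.1, 0.3, -1.3]
finger_gap: 44.5
```

```bash
python3 look.py C
```

```text
ee [524.5 168.7 169.9] F [-0.1   0.33 -1.35] M [-0.155  0.002 -0.026] gap 44.5
yaw x 86.74978993952497 along hook from tip (TCP, outward) -65.861038823895 lateral 0.23974666759619354
```

View pics/sC.png

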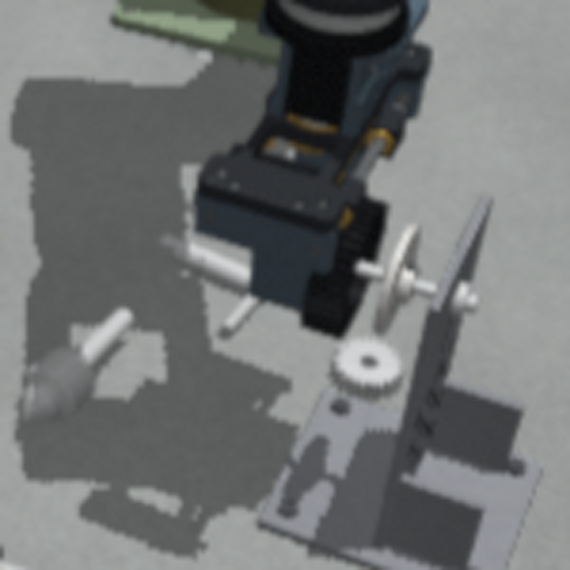

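Request:
{"method": "arm_command", "body": {
  "linear": [
    [0.0002, 0.003, -0.001],
    [0.0003, 0.006, -0.002],
    [0.0003, 0.006, -0.003],
    [0.0003, 0.006, -0.003]
  ],
  "spin": [0, 0, 0, 0],
  "gripper": [1, 1, 1, 1]
}}

```text
t: 7.6
ee_pos: [524.7, 175.5, 166.7]
eef_rot: [[0.056, 0.998, -0.0], [0.998, -0.056, -0.0], [-0.0, -0.0, -1.0]]
wrist_force: [-0.2, -0.5, -2.3]
finger_gap: 44.6
```

```bash
python3 look.py D
```

```text
ee [524.7 175.5 166.7] F [-0.15 -0.55 -2.35] M [-0.153  0.133 -0.016] gap 44.6
yaw x 86.8101626031918 along hook from tip (TCP, outward) -72.59511847700641 lateral 0.10162107538693198
```

Request:
{"method": "arm_command", "body": {
  "linear": [
    [0, 0, -0.0005],
    [0, 0, -0.001],
    [0, 0, -0.001]
  ],
  "spin": [0, 0, 0],
  "gripper": [1, 1, 1]
}}

```text
t: 8.0
ee_pos: [524.8, 175.3, 165.9]
eef_rot: [[0.056, 0.998, -0.0], [0.998, -0.056, -0.0], [-0.0, -0.0, -1.0]]
wrist_force: [0.2, 0.1, -2.1]
finger_gap: 44.4
```

```bash
python3 look.py E
```

```text
ee [524.8 175.3 165.9] F [ 0.24  0.08 -2.14] M [-0.092  0.087 -0.005] gap 44.4
yaw x 86.78769055688542 along hook from tip (TCP, outward) -72.45942493032007 lateral 0.21175236875558787
```

View pics/sE.png

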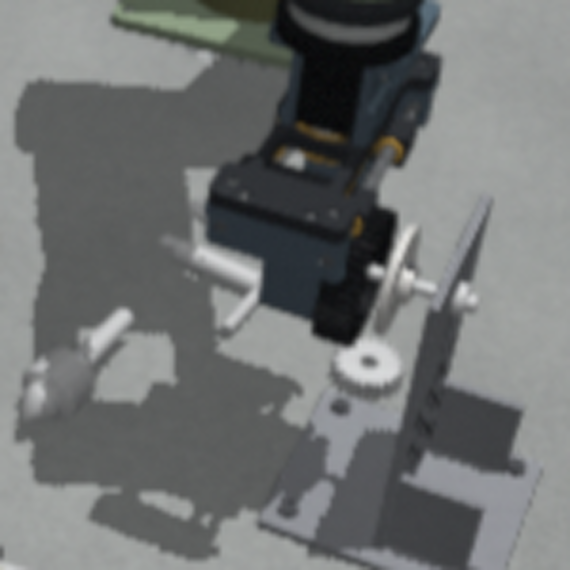

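Request:
{"method": "arm_command", "body": {
  "linear": [
    [0, 0, -0.0005],
    [0, 0, -0.001],
    [0, 0, -0.001]
  ],
  "spin": [0, 0, 0],
  "gripper": [1, 1, 1]
}}

```text
t: 8.4
ee_pos: [524.9, 175.4, 165.0]
eef_rot: [[0.056, 0.998, 0.0], [0.998, -0.056, 0.0], [0.0, 0.0, -1.0]]
wrist_force: [0.6, 1.1, -2.5]
finger_gap: 44.5
```

Request:
{"method": "arm_command", "body": {
  "linear": [
    [0, 0, -0.0005],
    [0, 0, -0.001],
    [0, 0, -0.001]
  ],
  "spin": [0, 0, 0],
  "gripper": [1, 1, 1]
}}

```text
t: 8.7
ee_pos: [525.0, 175.5, 164.7]
eef_rot: [[0.056, 0.998, 0.001], [0.998, -0.056, 0.0], [0.0, 0.001, -1.0]]
wrist_force: [-1.9, 0.1, 3.7]
finger_gap: 45.0
```

Request:
{"method": "arm_command", "body": {
  "linear": [
    [0, 0.0005, 0.0005],
    [0.0001, 0.001, 0.0005],
    [0.0001, 0.0015, 0.0005],
    [0.0001, 0.002, 0.0005],
    [0.0001, 0.002, 0.0005]
  ],
  "spin": [0, 0, 0, 0, 0],
  "gripper": [1, 1, 1, 1, 1]
}}

```text
t: 9.2
ee_pos: [525.3, 177.1, 164.7]
eef_rot: [[0.056, 0.998, 0.001], [0.998, -0.056, -0.0], [-0.0, 0.001, -1.0]]
wrist_force: [-0.0, -4.1, 4.6]
finger_gap: 44.6
```

Request:
{"method": "arm_command", "body": {
  "linear": [
    [0, 0.0005, 0.0003],
    [0, 0.001, 0.0005],
    [0, 0.001, 0.0005]
  ],
  "spin": [0, 0, 0],
  "gripper": [1, 1, 1]
}}

```text
t: 9.5
ee_pos: [525.1, 178.8, 164.8]
eef_rot: [[0.056, 0.998, 0.0], [0.998, -0.056, 0.001], [0.001, 0.0, -1.0]]
wrist_force: [0.4, -1.6, 1.2]
finger_gap: 44.5
```

```bash
python3 look.py F
```

```text
ee [525.1 178.8 164.8] F [ 0.42 -1.64  1.18] M [-0.33  -0.01   0.026] gap 44.5
yaw x 86.7909458429367 along hook from tip (TCP, outward) -75.97609118514623 lateral 0.32712963781904597
```

View pics/sF.png

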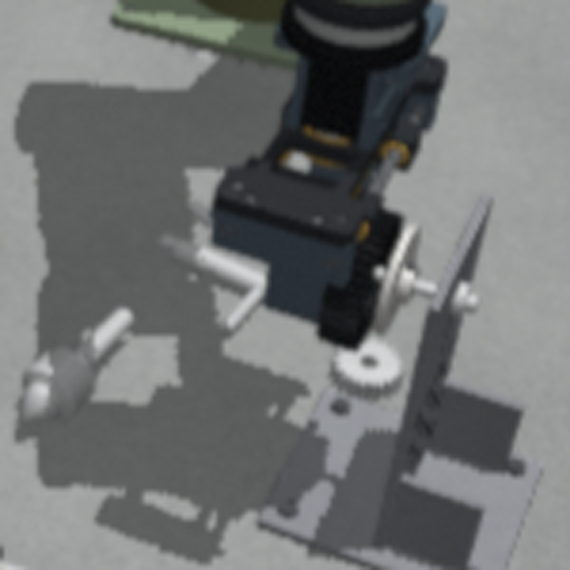

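Drag only so far; a small gap to the flange remains.

Request:
{"method": "arm_command", "body": {
  "linear": [
    [0, 0.0005, 0],
    [0.0001, 0.001, 0],
    [0.0001, 0.001, 0]
  ],
  "spin": [0, 0, 0],
  "gripper": [1, 1, 1]
}}

```text
t: 9.9
ee_pos: [524.9, 179.5, 164.8]
eef_rot: [[0.056, 0.998, -0.0], [0.998, -0.056, 0.0], [0.0, -0.0, -1.0]]
wrist_force: [-0.4, -1.3, -0.5]
finger_gap: 44.3
```

Request:
{"method": "arm_command", "body": {
  "linear": [
    [0, 0.0005, 0],
    [0.0001, 0.001, 0],
    [0.0001, 0.001, 0]
  ],
  "spin": [0, 0, 0],
  "gripper": [1, 1, 1]
}}

```text
t: 10.2
ee_pos: [524.9, 180.5, 164.8]
eef_rot: [[0.056, 0.998, -0.001], [0.998, -0.056, 0.0], [-0.0, -0.001, -1.0]]
wrist_force: [-0.7, -1.5, 0.5]
finger_gap: 44.6
```

Request:
{"method": "arm_command", "body": {
  "linear": [
    [0, 0.0005, 0],
    [0.0001, 0.001, 0],
    [0.0001, 0.001, 0]
  ],
  "spin": [0, 0, 0],
  "gripper": [1, 1, 1]
}}

```text
t: 10.5
ee_pos: [525.1, 181.6, 164.8]
eef_rot: [[0.056, 0.998, -0.0], [0.998, -0.056, 0.0], [0.0, -0.0, -1.0]]
wrist_force: [0.0, -0.8, -0.9]
finger_gap: 44.6
```

```bash
python3 look.py G
```

```text
ee [525.1 181.6 164.8] F [ 0.   -0.75 -0.91] M [-0.254  0.082 -0.01 ] gap 44.6
yaw x 86.793357417225 along hook from tip (TCP, outward) -78.7252384993736 lateral 0.16171151560519045
```

View pics/sG.png

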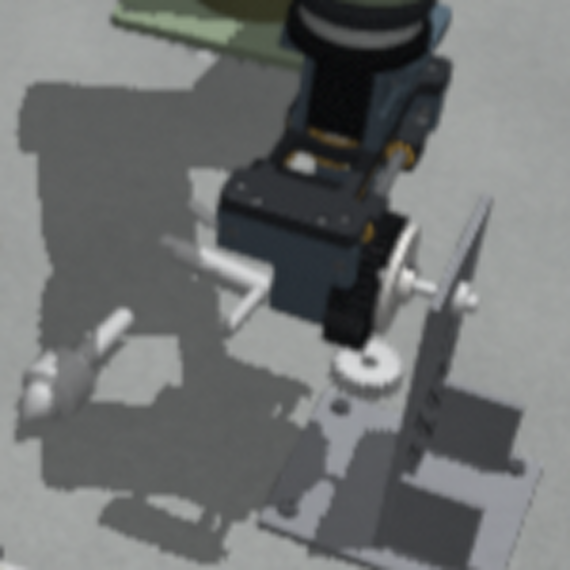

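Request:
{"method": "arm_command", "body": {
  "linear": [
    [0, 0.0005, 0],
    [0.0001, 0.001, 0],
    [0.0001, 0.001, 0]
  ],
  "spin": [0, 0, 0],
  "gripper": [1, 1, 1]
}}

```text
t: 10.9
ee_pos: [525.4, 182.5, 164.9]
eef_rot: [[0.056, 0.998, 0.0], [0.998, -0.056, 0.0], [0.0, 0.0, -1.0]]
wrist_force: [-0.4, -0.8, -2.6]
finger_gap: 44.4
```

Request:
{"method": "arm_command", "body": {
  "linear": [
    [0, 0.0005, 0],
    [0, 0.001, 0],
    [0, 0.001, 0]
  ],
  "spin": [0, 0, 0],
  "gripper": [1, 1, 1]
}}

```text
t: 11.2
ee_pos: [525.4, 183.5, 164.9]
eef_rot: [[0.056, 0.998, 0.0], [0.998, -0.056, 0.0], [0.0, 0.0, -1.0]]
wrist_force: [-0.3, -0.0, -0.9]
finger_gap: 44.4
```

Request:
{"method": "arm_command", "body": {
  "linear": [
    [0, 0.0005, 0],
    [0.0001, 0.001, 0],
    [0.0001, 0.001, 0]
  ],
  "spin": [0, 0, 0],
  "gripper": [1, 1, 1]
}}

```text
t: 11.5
ee_pos: [525.5, 184.5, 164.9]
eef_rot: [[0.056, 0.998, 0.0], [0.998, -0.056, 0.0], [0.0, 0.0, -1.0]]
wrist_force: [0.7, 0.0, -2.4]
finger_gap: 44.3
```

```bash
python3 look.py H; python3 - <<'E'
import cv2
s=cv2.imread('pics/sceneH.png');cv2.imwrite('pics/zH.png',cv2.resize(s[195:250,365:425],None,fx=10,fy=10,interpolation=cv2.INTER_CUBIC))
E
```

```text
ee [525.5 184.5 164.9] F [ 0.74  0.01 -2.4 ] M [-0.111  0.051  0.063] gap 44.3
yaw x 86.79508341135379 along hook from tip (TCP, outward) -81.64159691849254 lateral 0.3292897310259387
```

View pics/zH.png

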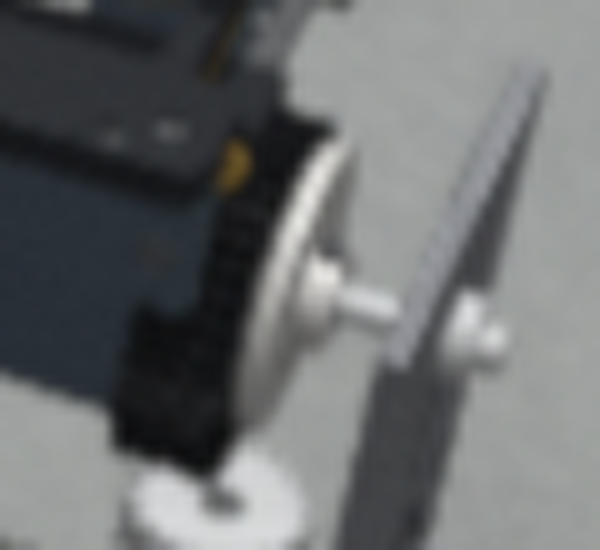

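Request:
{"method": "arm_command", "body": {
  "linear": [
    [0, 0.0005, 0],
    [0, 0.001, 0],
    [0, 0.001, 0]
  ],
  "spin": [0, 0, 0],
  "gripper": [1, 1, 1]
}}

```text
t: 11.9
ee_pos: [525.5, 185.5, 165.0]
eef_rot: [[0.056, 0.998, 0.0], [0.998, -0.056, 0.0], [0.0, 0.0, -1.0]]
wrist_force: [0.0, -0.3, -2.0]
finger_gap: 44.9
```

Request:
{"method": "arm_command", "body": {
  "linear": [
    [0, 0.0005, 0],
    [0.0001, 0.001, 0],
    [0.0001, 0.001, 0]
  ],
  "spin": [0, 0, 0],
  "gripper": [1, 1, 1]
}}

```text
t: 12.2
ee_pos: [525.5, 186.0, 164.8]
eef_rot: [[0.056, 0.998, -0.0], [0.998, -0.056, -0.001], [-0.001, -0.0, -1.0]]
wrist_force: [-0.4, -2.2, -2.6]
finger_gap: 44.4
```

Request:
{"method": "arm_command", "body": {
  "linear": [
    [0, 0.0005, 0],
    [0, 0.0005, 0]
  ],
  "spin": [0, 0],
  "gripper": [1, 1]
}}

```text
t: 12.4
ee_pos: [525.5, 186.1, 164.8]
eef_rot: [[0.056, 0.998, -0.0], [0.998, -0.056, -0.002], [-0.002, -0.0, -1.0]]
wrist_force: [-0.6, -4.9, -4.1]
finger_gap: 44.6
```

Request:
{"method": "arm_command", "body": {
  "linear": [
    [0, 0.0005, 0],
    [0.0001, 0.001, 0],
    [0.0001, 0.001, 0]
  ],
  "spin": [0, 0, 0],
  "gripper": [1, 1, 1]
}}

```text
t: 12.7
ee_pos: [525.5, 186.2, 164.8]
eef_rot: [[0.055, 0.998, -0.001], [0.998, -0.055, -0.004], [-0.004, -0.0, -1.0]]
wrist_force: [-0.2, -7.0, -1.0]
finger_gap: 44.7
```

Request:
{"method": "arm_command", "body": {
  "linear": [
    [0, 0.0005, 0],
    [0, 0.001, 0],
    [0.0001, 0.0015, 0],
    [0.0001, 0.0015, 0]
  ],
  "spin": [0, 0, 0, 0],
  "gripper": [1, 1, 1, 1]
}}

```text
t: 13.1
ee_pos: [525.5, 186.2, 164.9]
eef_rot: [[0.055, 0.998, -0.001], [0.998, -0.055, -0.006], [-0.006, -0.001, -1.0]]
wrist_force: [1.3, -12.8, -1.5]
finger_gap: 44.3
```

Request:
{"method": "arm_command", "body": {
  "linear": [
    [0, 0.0005, 0],
    [0, 0.0005, 0],
    [0, 0.0005, 0]
  ],
  "spin": [0, 0, 0],
  "gripper": [1, 1, 1]
}}

```text
t: 13.4
ee_pos: [525.5, 186.2, 164.9]
eef_rot: [[0.055, 0.998, -0.001], [0.998, -0.055, -0.007], [-0.007, -0.001, -1.0]]
wrist_force: [-0.3, -14.0, -0.2]
finger_gap: 44.7
```

```bash
python3 look.py I;  python3 - <<'E'
import cv2
s=cv2.imread('pics/sceneI.png');cv2.imwrite('pics/zI.png',cv2.resize(s[195:250,365:425],None,fx=10,fy=10,interpolation=cv2.INTER_CUBIC))
E
```

```text
ee [525.5 186.2 164.9] F [ -0.29 -14.03  -0.2 ] M [-2.289 -0.06  -0.06 ] gap 44.7
yaw x 86.83385832597482 along hook from tip (TCP, outward) -83.33790405259165 lateral 0.2769518798953782
```

View pics/zI.png

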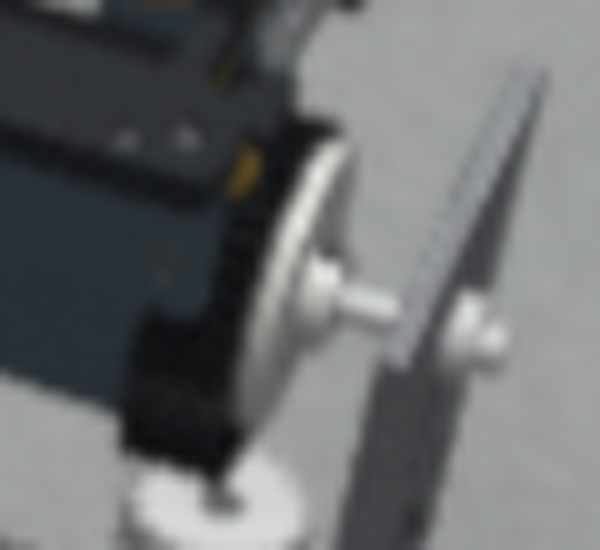

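Request:
{"method": "arm_command", "body": {
  "linear": [
    [0, -0.001, 0],
    [-0.0001, -0.002, 0],
    [-0.0002, -0.0035, 0],
    [-0.0002, -0.0035, 0],
    [-0.0002, -0.0035, 0],
    [-0.0002, -0.0035, 0],
    [-0.0002, -0.0035, 0]
  ],
  "spin": [0, 0, 0, 0, 0, 0, 0],
  "gripper": [1, 1, 1, 1, 0.2, -0.3, -0.35]
}}

```text
t: 14.2
ee_pos: [525.6, 186.3, 165.3]
eef_rot: [[0.056, 0.998, 0.0], [0.998, -0.056, -0.0], [-0.0, 0.0, -1.0]]
wrist_force: [-0.5, -4.5, 0.1]
finger_gap: 57.4
```

```bash
python3 look.py J
```

```text
ee [525.6 186.3 165.3] F [-0.52 -4.52  0.06] M [-0.901  0.202  0.009] gap 57.4
yaw x 86.80156919609607 along hook from tip (TCP, outward) -83.44837905469046 lateral 0.3249532757105833
```

View pics/sJ.png

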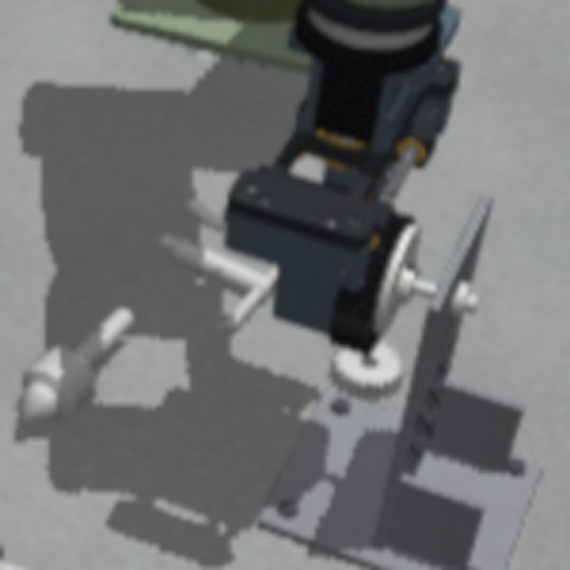

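Request:
{"method": "arm_command", "body": {
  "linear": [
    [-0.0001, -0.002, 0],
    [-0.0002, -0.004, 0],
    [-0.0002, -0.004, 0],
    [-0.0002, -0.004, 0.005],
    [-0.0002, -0.004, 0.02],
    [-0.0002, -0.005, 0.045],
    [-0.0002, -0.005, 0.07],
    [-0.0002, -0.005, 0.07]
  ],
  "spin": [0, 0, 0, 0, 0, 0, 0, 0],
  "gripper": [-0.45, -0.45, -0.45, -0.45, -0.45, -0.45, -0.45, -0.45]
}}

```text
t: 15.1
ee_pos: [527.4, 182.3, 239.0]
eef_rot: [[0.056, 0.998, 0.008], [0.998, -0.056, 0.003], [0.004, 0.008, -1.0]]
wrist_force: [0.7, 0.2, 0.5]
finger_gap: 66.5
```

```bash
python3 look.py K
```

```text
ee [527.4 182.3 239. ] F [0.72 0.23 0.54] M [-0.027  0.015  0.014] gap 66.5
yaw x 86.79409586862904 along hook from tip (TCP, outward) -79.60400698282173 lateral 2.432684490696193
```

View pics/sK.png

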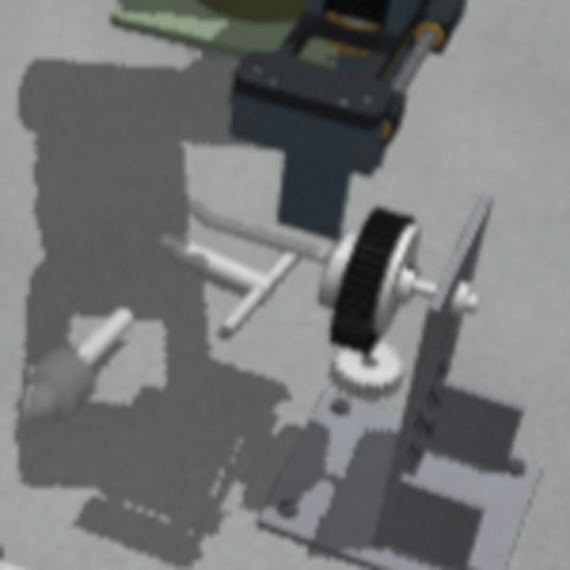

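View pics/tK.png

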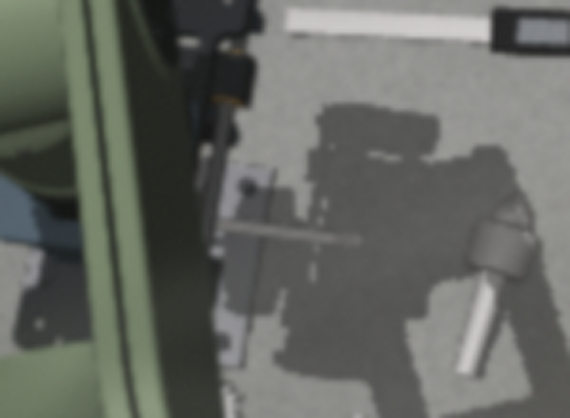

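Request:
{"method": "arm_command", "body": {
  "linear": [
    [-0.0185, -0.468, 0],
    [-0.0185, -0.468, 0],
    [-0.0185, -0.468, 0],
    [-0.0185, -0.468, 0],
    [-0.0185, -0.468, 0],
    [-0.0185, -0.468, -0.02],
    [-0.0185, -0.468, -0.05],
    [-0.0185, -0.468, -0.08],
    [-0.0185, -0.468, -0.11],
    [-0.0185, -0.468, -0.11]
  ],
  "spin": [0, 0, 0.05, 0.1, 0.15, 0.203, 0.203, 0.203, 0.203, 0.203],
  "gripper": [-0.3, -0.3, -0.3, -0.3, -0.3, -0.3, -0.3, -0.3, -0.3, -0.3]
}}

```text
t: 16.2
ee_pos: [506.1, -285.9, 124.8]
eef_rot: [[-0.146, 0.989, -0.001], [0.989, 0.146, 0.001], [0.001, -0.001, -1.0]]
wrist_force: [0.1, 0.4, 0.7]
finger_gap: 59.7
```

Request:
{"method": "arm_command", "body": {
  "linear": [
    [0, 0, 0],
    [0, 0, 0],
    [0, 0, 0]
  ],
  "spin": [0, 0, 0],
  "gripper": [-0.3, -0.3, -0.3]
}}

```text
t: 16.5
ee_pos: [507.2, -283.7, 127.2]
eef_rot: [[-0.147, 0.989, 0.0], [0.989, 0.147, 0.0], [0.0, 0.0, -1.0]]
wrist_force: [0.8, 0.7, -0.1]
finger_gap: 59.3
```

```bash
python3 - <<'E'
from h import *
s=get_state();print(s['ee_pos'],s['finger_gap'],s['eef_rot'][:,0]);p=s['ee_pos']
a=np.array([.1478,-.989,0]);n=np.array([.989,.1478,0])
print('s',p@a,'n err',(p-[456.2,68.2,0])@n)
S=save('scene','scene3')
cv2.imwrite('pics/z8.png',cv2.resize(S['image'][150:250,170:290],None,fx=5,fy=5,interpolation=cv2.INTER_CUBIC))
T=save('top','top3')
cv2.imwrite('pics/t3.png',cv2.resize(T['image'][165:275,130:280],None,fx=4,fy=4,interpolation=cv2.INTER_CUBIC))
E
```

```text
[ 507.24854681 -283.68807939  127.17650841] 59.304756918708584 [-1.47031021e-01  9.89131833e-01  3.09319453e-04]
s 355.5388457403791 n err -1.5220453374994631
```

View pics/z8.png

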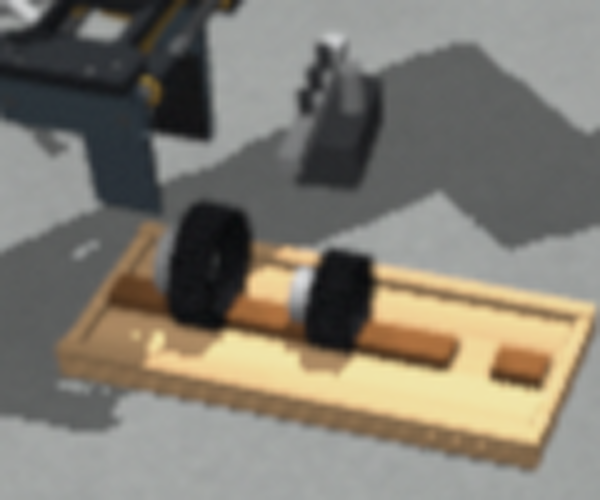

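View pics/t3.png

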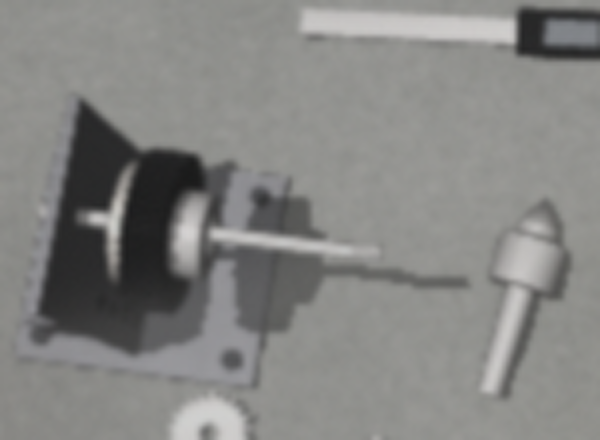

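Request:
{"method": "arm_command", "body": {
  "linear": [
    [0.0019, -0.0023, -0.02],
    [0.0019, -0.0023, -0.045],
    [0.0019, -0.0023, -0.07],
    [0.0019, -0.0023, -0.079],
    [0.0019, -0.0023, -0.079],
    [0.0019, -0.0023, -0.079],
    [0.0019, -0.0023, -0.079]
  ],
  "spin": [0, 0, 0, 0, 0, 0, 0],
  "gripper": [-0.3, -0.3, -0.3, -0.3, -0.3, -0.3, -0.3]
}}

```text
t: 17.3
ee_pos: [509.1, -286.6, 49.0]
eef_rot: [[-0.147, 0.989, 0.001], [0.989, 0.147, -0.0], [-0.0, 0.001, -1.0]]
wrist_force: [1.0, 0.7, 0.4]
finger_gap: 59.5
```

Request:
{"method": "arm_command", "body": {
  "linear": [
    [0, 0, 0],
    [0, 0, 0],
    [0, 0, 0],
    [0, 0, 0],
    [0, 0, 0],
    [0, 0, 0],
    [0, 0, 0]
  ],
  "spin": [0, 0, 0, 0, 0, 0, 0],
  "gripper": [0, 0.3, 1, 1, 1, 1, 1]
}}

```text
t: 18.0
ee_pos: [507.9, -287.2, 48.2]
eef_rot: [[-0.147, 0.989, -0.002], [0.989, 0.147, -0.0], [-0.0, -0.002, -1.0]]
wrist_force: [-2.6, -2.4, 4.1]
finger_gap: 36.5
```

Request:
{"method": "arm_command", "body": {
  "linear": [
    [0, 0, 0.005],
    [0, 0, 0.015],
    [0, 0, 0.035],
    [0, 0, 0.06],
    [0, 0, 0.09],
    [0, 0, 0.115],
    [0, 0, 0.128],
    [0, 0, 0.128]
  ],
  "spin": [0, 0, 0, 0, 0, 0, 0, 0],
  "gripper": [1, 1, 1, 1, 1, 1, 1, 1]
}}

```text
t: 18.8
ee_pos: [509.6, -286.8, 177.8]
eef_rot: [[-0.146, 0.989, 0.003], [0.989, 0.146, -0.001], [-0.002, 0.003, -1.0]]
wrist_force: [0.3, -0.8, -2.0]
finger_gap: 36.6
```

Request:
{"method": "arm_command", "body": {
  "linear": [
    [0.0005, 0.02, 0],
    [0.0015, 0.06, 0],
    [0.002, 0.105, 0],
    [0.003, 0.15, 0],
    [0.004, 0.195, -0.001],
    [0.005, 0.24, -0.001],
    [0.006, 0.28, -0.0015],
    [0.007, 0.31, -0.0015],
    [0.0075, 0.325, -0.0015],
    [0.0075, 0.329, -0.0015]
  ],
  "spin": [-0.02, -0.05, -0.1, -0.15, -0.18, -0.203, -0.203, -0.203, -0.203, -0.203],
  "gripper": [1, 1, 1, 1, 1, 1, 1, 1, 1, 1]
}}

```text
t: 19.8
ee_pos: [515.6, 43.4, 173.2]
eef_rot: [[0.054, 0.999, -0.003], [0.999, -0.054, -0.0], [-0.0, -0.002, -1.0]]
wrist_force: [0.8, -0.6, -2.5]
finger_gap: 36.7
```

Request:
{"method": "arm_command", "body": {
  "linear": [
    [0, 0, 0],
    [0, 0, 0]
  ],
  "spin": [0, 0],
  "gripper": [1, 1]
}}

```text
t: 20.0
ee_pos: [516.2, 41.0, 174.0]
eef_rot: [[0.057, 0.998, -0.001], [0.998, -0.057, -0.001], [-0.001, -0.001, -1.0]]
wrist_force: [-0.2, -0.9, -2.3]
finger_gap: 36.7
```

```bash
python3 look.py L
```

```text
ee [516.2  41.  174. ] F [-0.16 -0.94 -2.29] M [-0.118  0.092  0.052] gap 36.7
yaw x 86.73153732236567 along hook from tip (TCP, outward) 62.114312119012745 lateral -0.9681739234616561
```

View pics/sL.png

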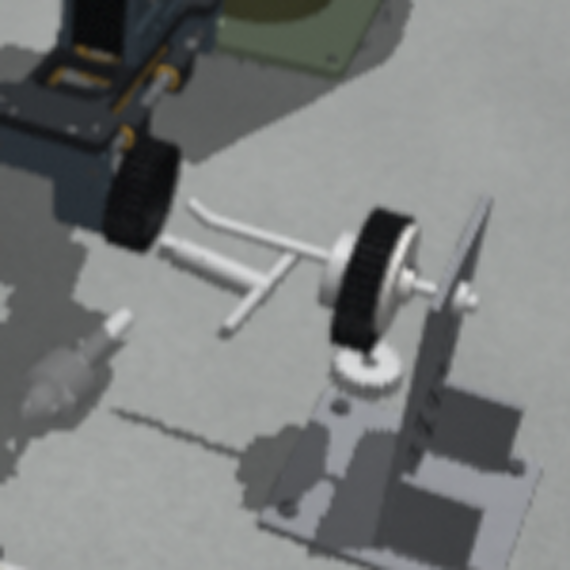

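Request:
{"method": "arm_command", "body": {
  "linear": [
    [0.0008, 0.002, 0.002],
    [0.0016, 0.012, 0.002],
    [0.0024, 0.025, 0.002],
    [0.0032, 0.04, 0.002],
    [0.004, 0.055, 0.002],
    [0.0048, 0.07, 0.002],
    [0.0054, 0.08, 0],
    [0.0059, 0.088, -0.003],
    [0.0063, 0.095, -0.006],
    [0.0063, 0.095, -0.006]
  ],
  "spin": [0, 0, 0, 0, 0, 0, 0, 0, 0, 0],
  "gripper": [1, 1, 1, 1, 1, 1, 1, 1, 1, 1]
}}

```text
t: 21.1
ee_pos: [522.3, 137.9, 167.7]
eef_rot: [[0.055, 0.998, -0.001], [0.998, -0.055, -0.0], [-0.0, -0.001, -1.0]]
wrist_force: [-0.4, -0.2, -2.3]
finger_gap: 36.5
```

```bash
python3 look.py M
```

```text
ee [522.3 137.9 167.7] F [-0.42 -0.21 -2.31] M [-0.158  0.077 -0.008] gap 36.5
yaw x 86.84260521345094 along hook from tip (TCP, outward) -34.89955555430522 lateral -0.20844689261877528
```

View pics/sM.png

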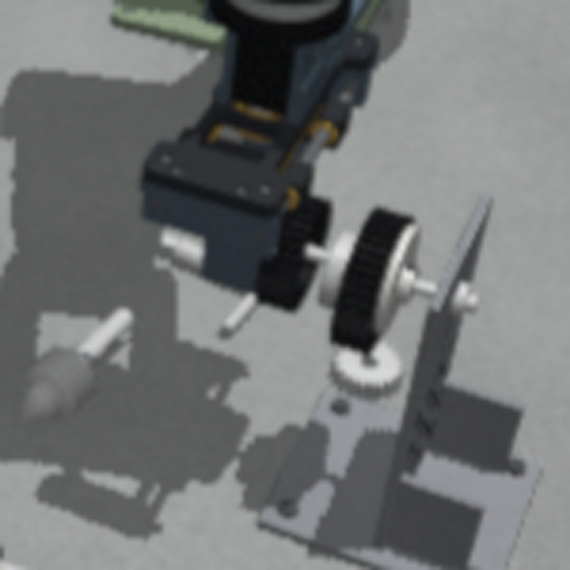

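Threaded. Lower to the bar in small steps.

Request:
{"method": "arm_command", "body": {
  "linear": [
    [0, 0, -0.0005],
    [0, 0, -0.001],
    [0, 0, -0.0015],
    [0, 0, -0.0015]
  ],
  "spin": [0, 0, 0, 0],
  "gripper": [1, 1, 1, 1]
}}

```text
t: 21.6
ee_pos: [522.6, 137.0, 166.9]
eef_rot: [[0.056, 0.998, 0.0], [0.998, -0.056, -0.0], [-0.0, 0.0, -1.0]]
wrist_force: [1.2, -0.1, -2.3]
finger_gap: 36.6
```

Request:
{"method": "arm_command", "body": {
  "linear": [
    [0, 0, -0.0005],
    [0, 0, -0.001],
    [0, 0, -0.001]
  ],
  "spin": [0, 0, 0],
  "gripper": [1, 1, 1]
}}

```text
t: 21.9
ee_pos: [522.6, 137.2, 165.8]
eef_rot: [[0.056, 0.998, -0.0], [0.998, -0.056, -0.0], [-0.0, -0.0, -1.0]]
wrist_force: [-0.2, 0.6, -2.3]
finger_gap: 36.8
```

Request:
{"method": "arm_command", "body": {
  "linear": [
    [0, 0, -0.0005],
    [0, 0, -0.001],
    [0, 0, -0.001]
  ],
  "spin": [0, 0, 0],
  "gripper": [1, 1, 1]
}}

```text
t: 22.2
ee_pos: [522.6, 137.2, 164.8]
eef_rot: [[0.056, 0.998, -0.0], [0.998, -0.056, -0.0], [-0.0, -0.0, -1.0]]
wrist_force: [-0.9, -0.1, -2.3]
finger_gap: 36.8
```

Request:
{"method": "arm_command", "body": {
  "linear": [
    [0, 0, -0.0005],
    [0, 0, -0.001],
    [0, 0, -0.001]
  ],
  "spin": [0, 0, 0],
  "gripper": [1, 1, 1]
}}

```text
t: 22.5
ee_pos: [522.7, 137.3, 164.6]
eef_rot: [[0.056, 0.998, 0.001], [0.998, -0.056, 0.0], [0.0, 0.001, -1.0]]
wrist_force: [-1.1, -0.4, 4.1]
finger_gap: 36.4
```

Request:
{"method": "arm_command", "body": {
  "linear": [
    [0, 0.001, 0.0005],
    [0.0001, 0.003, 0.0005],
    [0.0003, 0.006, 0.0005],
    [0.0004, 0.008, 0.0005],
    [0.0004, 0.008, 0.0005]
  ],
  "spin": [0, 0, 0, 0, 0],
  "gripper": [1, 1, 1, 1, 1]
}}

```text
t: 23.0
ee_pos: [523.4, 145.5, 164.6]
eef_rot: [[0.056, 0.998, 0.001], [0.998, -0.056, 0.0], [0.0, 0.001, -1.0]]
wrist_force: [1.0, -2.1, 3.1]
finger_gap: 36.5
```

```bash
python3 look.py N
```

```text
ee [523.4 145.5 164.6] F [ 1.05 -2.14  3.12] M [-0.399 -0.01   0.027] gap 36.5
yaw x 86.80556934214142 along hook from tip (TCP, outward) -42.61924914317934 lateral 0.4524584630149432
```

View pics/sN.png

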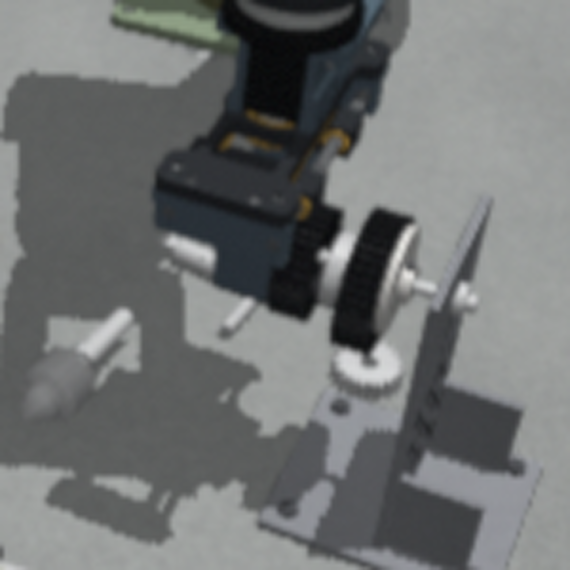

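View pics/tN.png

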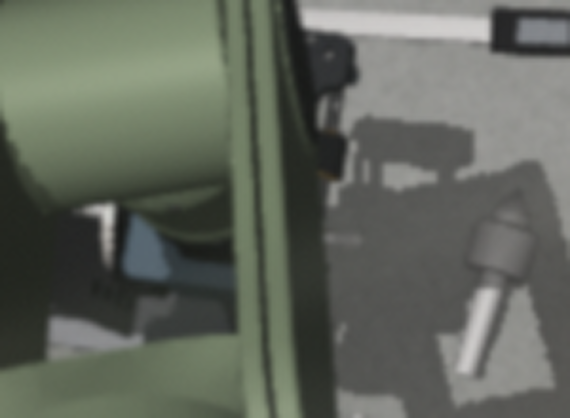

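Request:
{"method": "arm_command", "body": {
  "linear": [
    [0, 0.001, 0],
    [0, 0.002, 0],
    [0, 0.003, 0],
    [0, 0.003, 0]
  ],
  "spin": [0, 0, 0, 0],
  "gripper": [1, 1, 1, 1]
}}

```text
t: 23.5
ee_pos: [523.2, 148.2, 164.6]
eef_rot: [[0.056, 0.998, 0.0], [0.998, -0.056, -0.0], [-0.0, 0.0, -1.0]]
wrist_force: [-0.2, -2.9, 4.2]
finger_gap: 36.6
```

Request:
{"method": "arm_command", "body": {
  "linear": [
    [0, 0.001, 0],
    [0.0001, 0.002, 0],
    [0.0001, 0.003, 0],
    [0.0001, 0.003, 0]
  ],
  "spin": [0, 0, 0, 0],
  "gripper": [1, 1, 1, 1]
}}

```text
t: 23.9
ee_pos: [523.2, 151.3, 164.6]
eef_rot: [[0.056, 0.998, 0.0], [0.998, -0.056, 0.0], [0.0, 0.0, -1.0]]
wrist_force: [0.1, -4.3, 5.0]
finger_gap: 37.0
```

Request:
{"method": "arm_command", "body": {
  "linear": [
    [0, 0.0007, 0.0004],
    [0.0001, 0.0014, 0.0004],
    [0.0001, 0.002, 0.0004],
    [0.0001, 0.002, 0.0004]
  ],
  "spin": [0, 0, 0, 0],
  "gripper": [1, 1, 1, 1]
}}

```text
t: 24.3
ee_pos: [523.1, 153.4, 164.6]
eef_rot: [[0.056, 0.998, -0.0], [0.998, -0.056, 0.0], [0.0, -0.0, -1.0]]
wrist_force: [0.2, -3.3, 1.9]
finger_gap: 36.5
```

```bash
python3 look.py O; python3 - <<'E'
import cv2
s=cv2.imread('pics/sceneO.png');cv2.imwrite('pics/zO.png',cv2.resize(s[195:250,350:410],None,fx=10,fy=10,interpolation=cv2.INTER_CUBIC))
E
```

```text
ee [523.1 153.4 164.6] F [ 0.23 -3.26  1.93] M [-0.56  -0.002  0.011] gap 36.5
yaw x 86.79150044734914 along hook from tip (TCP, outward) -50.507425840040646 lateral -0.27576481172647066
```

View pics/zO.png

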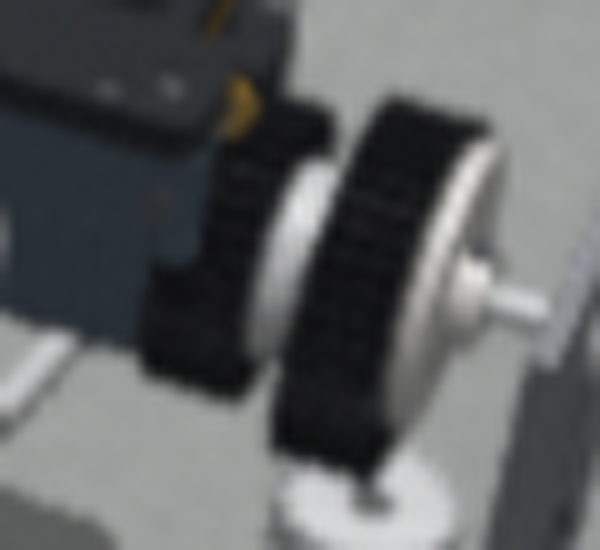

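Request:
{"method": "arm_command", "body": {
  "linear": [
    [0, 0.001, 0.0002],
    [0.0001, 0.002, 0.0002],
    [0.0002, 0.003, 0.0002],
    [0.0002, 0.004, 0.0002],
    [0.0002, 0.004, 0.0002]
  ],
  "spin": [0, 0, 0, 0, 0],
  "gripper": [1, 1, 1, 1, 1]
}}

```text
t: 24.9
ee_pos: [523.2, 157.6, 164.7]
eef_rot: [[0.056, 0.998, -0.001], [0.998, -0.056, 0.001], [0.0, -0.001, -1.0]]
wrist_force: [0.1, 0.5, -1.9]
finger_gap: 36.7
```

Request:
{"method": "arm_command", "body": {
  "linear": [
    [0, 0.001, 0],
    [0.0001, 0.002, 0],
    [0.0002, 0.003, 0],
    [0.0002, 0.004, 0],
    [0.0002, 0.004, 0]
  ],
  "spin": [0, 0, 0, 0, 0],
  "gripper": [1, 1, 1, 1, 1]
}}

```text
t: 25.4
ee_pos: [523.6, 161.4, 164.9]
eef_rot: [[0.056, 0.998, -0.0], [0.998, -0.056, 0.0], [0.0, -0.0, -1.0]]
wrist_force: [0.7, -0.7, -2.4]
finger_gap: 37.0
```

```bash
python3 look.py P; python3 - <<'E'
import cv2
s=cv2.imread('pics/sceneP.png');cv2.imwrite('pics/zP.png',cv2.resize(s[195:250,350:410],None,fx=10,fy=10,interpolation=cv2.INTER_CUBIC))
E
```

```text
ee [523.6 161.4 164.9] F [ 0.71 -0.71 -2.4 ] M [-0.142  0.059  0.006] gap 37.0
yaw x 86.79756299616287 along hook from tip (TCP, outward) -58.44507566713394 lateral -0.26284434150946834
```

View pics/zP.png

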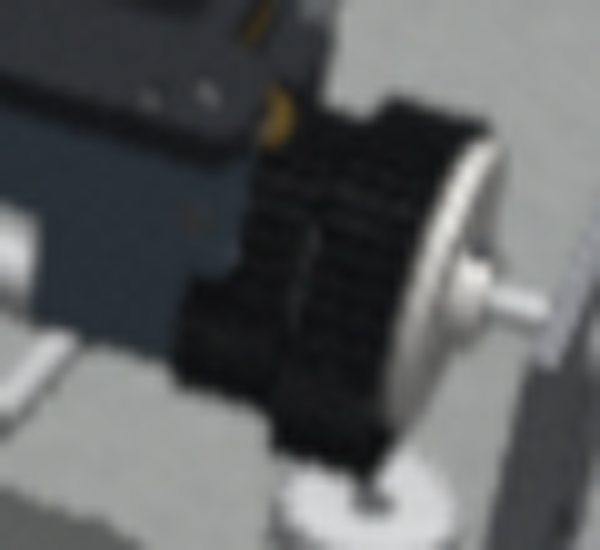

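Nested, about 1–3 mm left. Now press.

Request:
{"method": "arm_command", "body": {
  "linear": [
    [0, 0.0005, 0],
    [0, 0.001, 0],
    [0.0001, 0.0015, 0],
    [0.0001, 0.0015, 0]
  ],
  "spin": [0, 0, 0, 0],
  "gripper": [1, 1, 1, 1]
}}

```text
t: 25.9
ee_pos: [523.8, 162.8, 165.0]
eef_rot: [[0.056, 0.998, 0.0], [0.998, -0.056, 0.0], [0.0, 0.0, -1.0]]
wrist_force: [0.3, -0.1, -2.0]
finger_gap: 36.7
```

Request:
{"method": "arm_command", "body": {
  "linear": [
    [0, 0.0005, 0],
    [0, 0.001, 0],
    [0.0001, 0.0015, 0],
    [0.0001, 0.0015, 0]
  ],
  "spin": [0, 0, 0, 0],
  "gripper": [1, 1, 1, 1]
}}

```text
t: 26.3
ee_pos: [523.8, 164.2, 165.0]
eef_rot: [[0.056, 0.998, 0.0], [0.998, -0.056, -0.0], [-0.0, 0.0, -1.0]]
wrist_force: [0.5, -1.0, -2.0]
finger_gap: 36.6
```

Request:
{"method": "arm_command", "body": {
  "linear": [
    [0, 0.0005, 0],
    [0, 0.001, 0],
    [0.0001, 0.0015, 0],
    [0.0001, 0.0015, 0]
  ],
  "spin": [0, 0, 0, 0],
  "gripper": [1, 1, 1, 1]
}}

```text
t: 26.7
ee_pos: [523.8, 164.3, 165.0]
eef_rot: [[0.056, 0.998, -0.0], [0.998, -0.056, -0.003], [-0.003, -0.0, -1.0]]
wrist_force: [-0.7, -6.9, -0.7]
finger_gap: 36.6
```

Request:
{"method": "arm_command", "body": {
  "linear": [
    [0, 0.0005, 0],
    [0, 0.001, 0],
    [0.0001, 0.0015, 0],
    [0.0001, 0.002, 0],
    [0.0001, 0.002, 0]
  ],
  "spin": [0, 0, 0, 0, 0],
  "gripper": [1, 1, 1, 1, 1]
}}

```text
t: 27.2
ee_pos: [523.8, 164.3, 165.0]
eef_rot: [[0.055, 0.998, -0.001], [0.998, -0.055, -0.007], [-0.007, -0.0, -1.0]]
wrist_force: [0.0, -12.6, 1.5]
finger_gap: 36.4
```

Request:
{"method": "arm_command", "body": {
  "linear": [
    [0, 0.0005, 0],
    [0, 0.0007, 0],
    [0, 0.0007, 0]
  ],
  "spin": [0, 0, 0],
  "gripper": [1, 1, 1]
}}

```text
t: 27.5
ee_pos: [523.8, 164.3, 165.0]
eef_rot: [[0.055, 0.998, -0.001], [0.998, -0.055, -0.008], [-0.008, -0.0, -1.0]]
wrist_force: [-1.1, -14.5, 0.6]
finger_gap: 36.5
```

Request:
{"method": "arm_command", "body": {
  "linear": [
    [0, -0.001, 0],
    [-0.0001, -0.002, 0],
    [-0.0002, -0.004, 0],
    [-0.0002, -0.004, 0],
    [-0.0002, -0.004, 0],
    [-0.0002, -0.004, 0],
    [-0.0002, -0.004, 0]
  ],
  "spin": [0, 0, 0, 0, 0, 0, 0],
  "gripper": [1, 1, 1, 1, 0.2, -0.1, -0.25]
}}

```text
t: 28.2
ee_pos: [523.7, 164.4, 165.1]
eef_rot: [[0.056, 0.998, -0.0], [0.998, -0.056, -0.0], [-0.0, -0.0, -1.0]]
wrist_force: [-1.2, -2.4, -1.1]
finger_gap: 49.6
```

```bash
python3 look.py Q; python3 - <<'E'
import cv2
s=cv2.imread('pics/sceneQ.png');cv2.imwrite('pics/zQ.png',cv2.resize(s[195:250,350:410],None,fx=10,fy=10,interpolation=cv2.INTER_CUBIC))
E
```

```text
ee [523.7 164.4 165.1] F [-1.18 -2.37 -1.09] M [-0.674  0.188 -0.018] gap 49.6
yaw x 86.81237013071919 along hook from tip (TCP, outward) -61.43759351406932 lateral -0.28846649753479964
```

View pics/zQ.png

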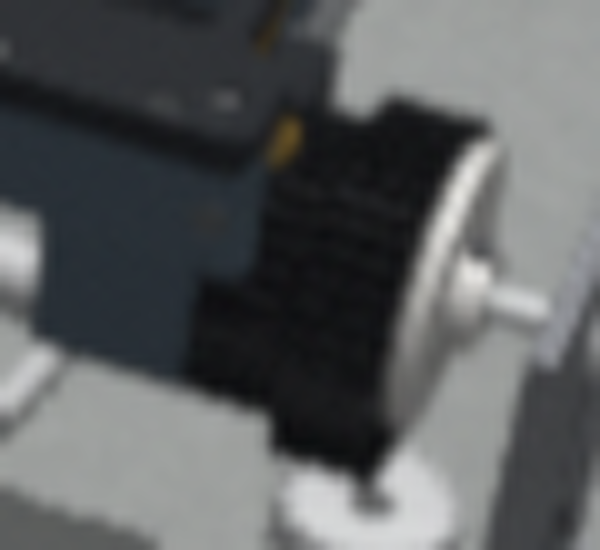

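Request:
{"method": "arm_command", "body": {
  "linear": [
    [-0.0001, -0.002, 0],
    [-0.0002, -0.004, 0],
    [-0.0002, -0.004, 0],
    [-0.0002, -0.004, 0.005],
    [-0.0002, -0.004, 0.02],
    [-0.0002, -0.005, 0.045],
    [-0.0002, -0.005, 0.07],
    [-0.0002, -0.005, 0.07]
  ],
  "spin": [0, 0, 0, 0, 0, 0, 0, 0],
  "gripper": [-0.3, -0.3, -0.3, -0.3, -0.3, -0.3, -0.3, -0.3]
}}

```text
t: 29.1
ee_pos: [525.7, 160.2, 239.0]
eef_rot: [[0.056, 0.998, 0.008], [0.998, -0.056, 0.003], [0.003, 0.008, -1.0]]
wrist_force: [-0.5, 0.3, 0.1]
finger_gap: 59.1
```

Request:
{"method": "arm_command", "body": {
  "linear": [
    [-0.003, -0.05, 0],
    [-0.007, -0.1, 0],
    [-0.011, -0.15, 0],
    [-0.015, -0.2, 0],
    [-0.019, -0.25, 0],
    [-0.023, -0.3, -0.02],
    [-0.026, -0.345, -0.05],
    [-0.0277, -0.372, -0.08],
    [-0.0277, -0.372, -0.11],
    [-0.0277, -0.372, -0.11]
  ],
  "spin": [0, 0, 0.05, 0.1, 0.15, 0.203, 0.203, 0.203, 0.203, 0.203],
  "gripper": [-0.1, -0.1, -0.1, -0.1, -0.1, -0.1, -0.1, -0.1, -0.1, -0.1]
}}

```text
t: 30.1
ee_pos: [492.6, -212.1, 120.6]
eef_rot: [[-0.144, 0.989, -0.009], [0.99, 0.144, 0.005], [0.006, -0.008, -1.0]]
wrist_force: [-0.4, 0.5, -1.3]
finger_gap: 50.3
```

Request:
{"method": "arm_command", "body": {
  "linear": [
    [0, 0, 0],
    [0, 0, 0]
  ],
  "spin": [0, 0],
  "gripper": [-0.1, -0.1]
}}

```text
t: 30.3
ee_pos: [497.2, -212.3, 126.6]
eef_rot: [[-0.148, 0.989, 0.003], [0.989, 0.148, -0.001], [-0.001, 0.003, -1.0]]
wrist_force: [0.1, -0.1, -0.5]
finger_gap: 50.1
```

```bash
python3 - <<'E'
from h import *
s=get_state();print(s['ee_pos'],s['finger_gap'],s['eef_rot'][:,0]);p=s['ee_pos']
a=np.array([.1478,-.989,0]);n=np.array([.989,.1478,0])
print('s',p@a,'n err',(p-[456.2,68.2,0])@n)
S=save('scene','scene4');T=save('top','top4')
cv2.imwrite('pics/z9.png',np.hstack([cv2.resize(S['image'][150:250,170:290],None,fx=3.3,fy=3.3,interpolation=cv2.INTER_CUBIC),cv2.resize(T['image'][165:265,130:250],None,fx=3.3,fy=3.3,interpolation=cv2.INTER_CUBIC)]))
E
```

```text
[ 497.150634   -212.33281255  126.59392864] 50.107253127211756 [-0.1475368   0.98905546 -0.00148228]
s 283.47601532180227 n err -0.9625726682344106
```

View pics/z9.png

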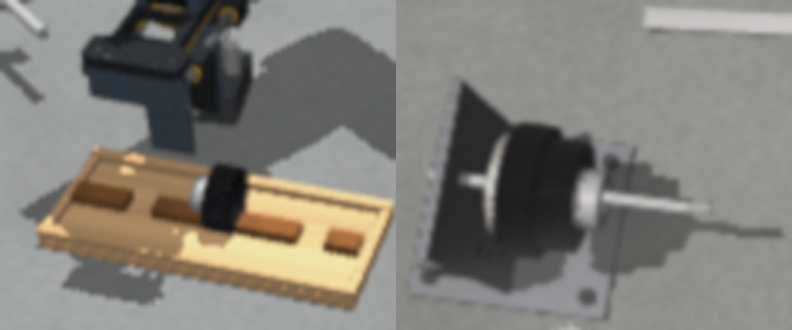

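Request:
{"method": "arm_command", "body": {
  "linear": [
    [0.001, 0.0003, -0.02],
    [0.001, 0.0003, -0.045],
    [0.001, 0.0003, -0.07],
    [0.001, 0.0003, -0.0825],
    [0.001, 0.0003, -0.0835],
    [0.001, 0.0003, -0.0835],
    [0.001, 0.0003, -0.0835]
  ],
  "spin": [0, 0, 0, 0, 0, 0, 0],
  "gripper": [-0.1, -0.1, -0.1, -0.1, -0.1, -0.1, -0.1]
}}

```text
t: 31.1
ee_pos: [497.6, -212.5, 42.7]
eef_rot: [[-0.147, 0.989, 0.002], [0.989, 0.147, -0.001], [-0.001, 0.002, -1.0]]
wrist_force: [-0.2, 0.2, -0.2]
finger_gap: 50.1
```

Request:
{"method": "arm_command", "body": {
  "linear": [
    [0, 0, 0],
    [0, 0, 0],
    [0, 0, 0],
    [0, 0, 0],
    [0, 0, 0],
    [0, 0, 0],
    [0, 0, 0]
  ],
  "spin": [0, 0, 0, 0, 0, 0, 0],
  "gripper": [0.1, 0.4, 1, 1, 1, 1, 1]
}}

```text
t: 31.8
ee_pos: [497.6, -212.8, 42.0]
eef_rot: [[-0.147, 0.989, 0.002], [0.989, 0.147, -0.001], [-0.001, 0.001, -1.0]]
wrist_force: [0.9, -2.8, 3.9]
finger_gap: 28.9
```

Request:
{"method": "arm_command", "body": {
  "linear": [
    [0, 0, 0.005],
    [0, 0, 0.015],
    [0, 0, 0.035],
    [0, 0, 0.06],
    [0, 0, 0.09],
    [0, 0, 0.115],
    [0, 0, 0.13],
    [0, 0, 0.135],
    [0, 0, 0.135]
  ],
  "spin": [0, 0, 0, 0, 0, 0, 0, 0, 0],
  "gripper": [1, 1, 1, 1, 1, 1, 1, 1, 1]
}}

```text
t: 32.7
ee_pos: [496.5, -211.7, 176.6]
eef_rot: [[-0.147, 0.989, -0.001], [0.989, 0.147, 0.001], [0.001, -0.0, -1.0]]
wrist_force: [1.1, -0.0, -2.1]
finger_gap: 28.7
```

Target (517.3, 42): shift (0.0205, 0.254).

Request:
{"method": "arm_command", "body": {
  "linear": [
    [0.002, 0.02, 0],
    [0.005, 0.06, 0],
    [0.009, 0.105, 0],
    [0.013, 0.15, 0],
    [0.016, 0.195, 0],
    [0.019, 0.23, 0],
    [0.0205, 0.248, 0],
    [0.0205, 0.254, 0],
    [0.0205, 0.254, 0],
    [0.0205, 0.254, 0]
  ],
  "spin": [-0.02, -0.05, -0.1, -0.15, -0.18, -0.203, -0.203, -0.203, -0.203, -0.203],
  "gripper": [1, 1, 1, 1, 1, 1, 1, 1, 1, 1]
}}

```text
t: 33.7
ee_pos: [516.9, 40.9, 175.8]
eef_rot: [[0.056, 0.998, -0.002], [0.998, -0.056, -0.001], [-0.001, -0.002, -1.0]]
wrist_force: [0.2, 0.3, -0.6]
finger_gap: 28.3
```

```bash
python3 look.py R
```

```text
ee [516.9  40.9 175.8] F [ 0.16  0.29 -0.56] M [-0.104  0.078 -0.013] gap 28.3
yaw x 86.76352619179997 along hook from tip (TCP, outward) 62.22377338575044 lateral -0.21300629748633856
```

View pics/sR.png

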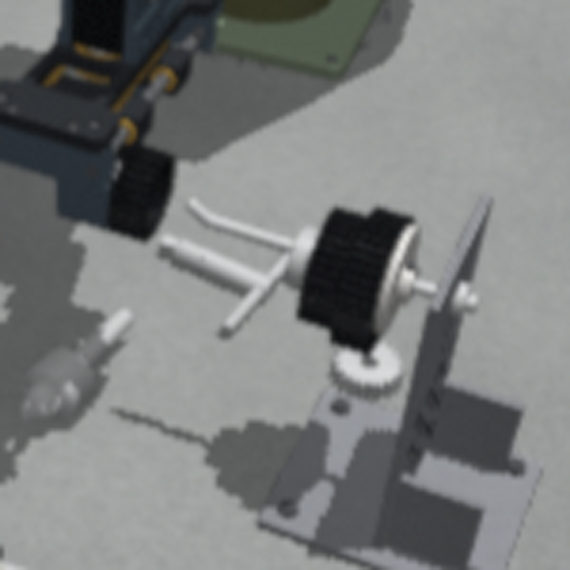

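Request:
{"method": "arm_command", "body": {
  "linear": [
    [0.0006, 0.002, 0.0007],
    [0.0009, 0.012, 0.0007],
    [0.0016, 0.025, 0.0007],
    [0.0024, 0.04, 0.0007],
    [0.0032, 0.055, 0.0007],
    [0.0038, 0.067, -0.001],
    [0.0042, 0.074, -0.004],
    [0.0042, 0.074, -0.007],
    [0.0042, 0.074, -0.008],
    [0.0042, 0.074, -0.008]
  ],
  "spin": [0, 0, 0, 0, 0, 0, 0, 0, 0, 0],
  "gripper": [1, 1, 1, 1, 1, 1, 1, 1, 1, 1]
}}

```text
t: 34.8
ee_pos: [521.4, 115.3, 168.1]
eef_rot: [[0.056, 0.998, -0.001], [0.998, -0.056, -0.0], [-0.0, -0.001, -1.0]]
wrist_force: [-0.2, -0.4, -1.6]
finger_gap: 28.6
```

```bash
python3 look.py U
```

```text
ee [521.4 115.3 168.1] F [-0.16 -0.44 -1.63] M [-0.093  0.041  0.011] gap 28.6
yaw x 86.76984349525883 along hook from tip (TCP, outward) -12.296834673214304 lateral 0.12124002299809748
```

View pics/sU.png

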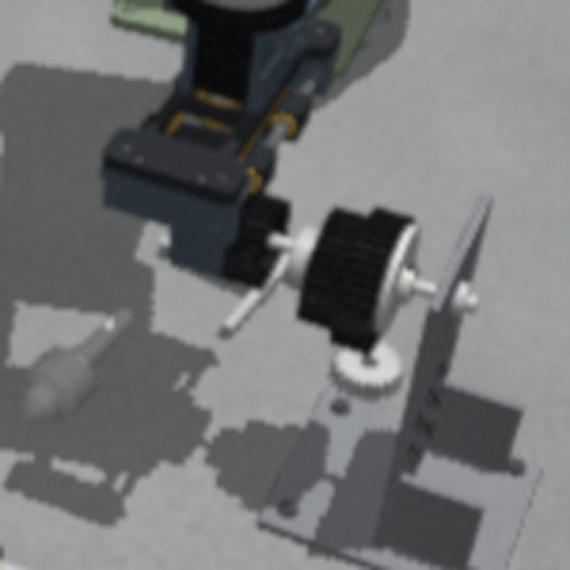

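Threaded; lower to contact.

Request:
{"method": "arm_command", "body": {
  "linear": [
    [0, 0, -0.0005],
    [0, 0, -0.001],
    [0, 0, -0.0015],
    [0, 0, -0.0015]
  ],
  "spin": [0, 0, 0, 0],
  "gripper": [1, 1, 1, 1]
}}

```text
t: 35.3
ee_pos: [521.6, 115.6, 166.9]
eef_rot: [[0.056, 0.998, -0.0], [0.998, -0.056, -0.0], [-0.0, -0.0, -1.0]]
wrist_force: [-0.8, 0.6, -0.6]
finger_gap: 28.9
```

Request:
{"method": "arm_command", "body": {
  "linear": [
    [0, 0, -0.0005],
    [0, 0, -0.001],
    [0, 0, -0.001]
  ],
  "spin": [0, 0, 0],
  "gripper": [1, 1, 1]
}}

```text
t: 35.6
ee_pos: [521.6, 115.7, 165.9]
eef_rot: [[0.056, 0.998, -0.0], [0.998, -0.056, -0.0], [-0.0, -0.0, -1.0]]
wrist_force: [-0.1, -0.4, -0.8]
finger_gap: 29.1
```

Request:
{"method": "arm_command", "body": {
  "linear": [
    [0, 0, -0.0005],
    [0, 0, -0.001],
    [0, 0, -0.001]
  ],
  "spin": [0, 0, 0],
  "gripper": [1, 1, 1]
}}

```text
t: 35.9
ee_pos: [521.7, 115.8, 165.3]
eef_rot: [[0.056, 0.998, 0.0], [0.998, -0.056, 0.0], [0.0, 0.0, -1.0]]
wrist_force: [-0.7, -0.3, 1.4]
finger_gap: 28.8
```

Request:
{"method": "arm_command", "body": {
  "linear": [
    [0, 0.001, 0.0002],
    [0.0001, 0.003, 0.0002],
    [0.0003, 0.006, 0.0002],
    [0.0005, 0.009, 0.0002],
    [0.0006, 0.01, 0.0002],
    [0.0006, 0.01, 0.0002]
  ],
  "spin": [0, 0, 0, 0, 0, 0],
  "gripper": [1, 1, 1, 1, 1, 1]
}}

```text
t: 36.5
ee_pos: [522.4, 126.0, 165.3]
eef_rot: [[0.056, 0.998, 0.0], [0.998, -0.056, 0.0], [0.0, 0.0, -1.0]]
wrist_force: [-0.1, -1.5, 2.7]
finger_gap: 28.5
```

Request:
{"method": "arm_command", "body": {
  "linear": [
    [0, 0.001, 0],
    [0.0001, 0.002, 0],
    [0.0002, 0.003, 0],
    [0.0002, 0.003, 0]
  ],
  "spin": [0, 0, 0, 0],
  "gripper": [1, 1, 1, 1]
}}

```text
t: 36.9
ee_pos: [522.5, 128.8, 165.3]
eef_rot: [[0.056, 0.998, 0.0], [0.998, -0.056, -0.0], [-0.0, 0.0, -1.0]]
wrist_force: [-1.4, -3.2, 3.1]
finger_gap: 28.5
```

```bash
python3 look.py V
```

```text
ee [522.5 128.8 165.3] F [-1.4  -3.22  3.12] M [-0.443  0.108  0.008] gap 28.5
yaw x 86.79451944199276 along hook from tip (TCP, outward) -25.817358042809524 lateral 0.46282846777536507
```

View pics/sV.png

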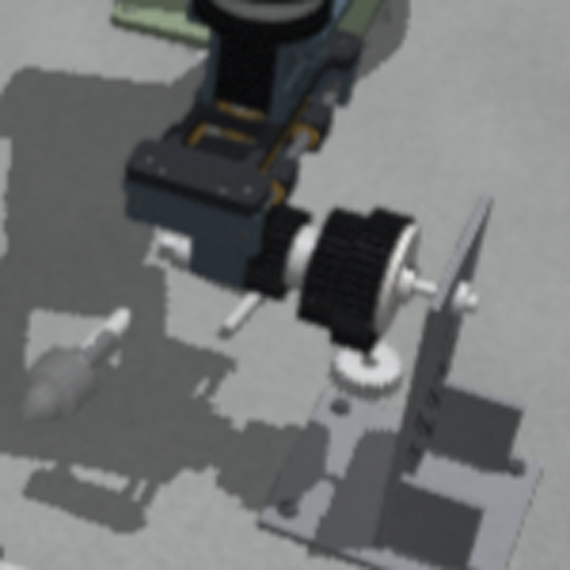

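Request:
{"method": "arm_command", "body": {
  "linear": [
    [-0.0002, 0.0005, 0.0003],
    [-0.0003, 0.001, 0.0003],
    [-0.0003, 0.0015, 0.0003],
    [-0.0003, 0.002, 0.0003],
    [-0.0003, 0.002, 0.0003]
  ],
  "spin": [0, 0, 0, 0, 0],
  "gripper": [1, 1, 1, 1, 1]
}}

```text
t: 37.5
ee_pos: [522.1, 130.9, 165.4]
eef_rot: [[0.056, 0.998, -0.0], [0.998, -0.056, 0.0], [0.0, -0.0, -1.0]]
wrist_force: [0.6, -1.4, 1.2]
finger_gap: 28.4
```

Request:
{"method": "arm_command", "body": {
  "linear": [
    [0, 0.0005, 0],
    [0, 0.001, 0],
    [0, 0.0015, 0],
    [0.0001, 0.002, 0],
    [0.0001, 0.002, 0]
  ],
  "spin": [0, 0, 0, 0, 0],
  "gripper": [1, 1, 1, 1, 1]
}}

```text
t: 38.0
ee_pos: [522.2, 132.8, 165.4]
eef_rot: [[0.056, 0.998, -0.0], [0.998, -0.056, 0.0], [0.0, -0.0, -1.0]]
wrist_force: [0.1, 0.6, -0.6]
finger_gap: 28.6
```

Request:
{"method": "arm_command", "body": {
  "linear": [
    [0, 0.001, 0],
    [0.0001, 0.002, 0],
    [0.0002, 0.003, 0],
    [0.0002, 0.004, 0],
    [0.0002, 0.004, 0]
  ],
  "spin": [0, 0, 0, 0, 0],
  "gripper": [1, 1, 1, 1, 1]
}}

```text
t: 38.5
ee_pos: [522.4, 136.9, 165.4]
eef_rot: [[0.056, 0.998, -0.0], [0.998, -0.056, 0.0], [0.0, -0.0, -1.0]]
wrist_force: [0.1, 0.5, -1.0]
finger_gap: 28.3
```

```bash
python3 look.py W; python3 - <<'E'
import cv2
s=cv2.imread('pics/sceneW.png');cv2.imwrite('pics/zW.png',cv2.resize(s[195:250,350:410],None,fx=10,fy=10,interpolation=cv2.INTER_CUBIC))
E
```

```text
ee [522.4 136.9 165.4] F [ 0.12  0.46 -1.03] M [-0.108  0.05  -0.049] gap 28.3
yaw x 86.79967264277924 along hook from tip (TCP, outward) -33.953503563414955 lateral -0.058117350817219825
```

View pics/zW.png

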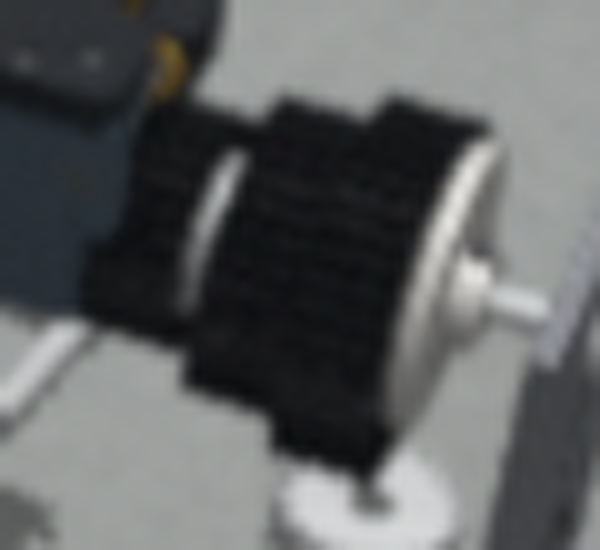

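Entering cleanly.

Request:
{"method": "arm_command", "body": {
  "linear": [
    [0, 0.001, 0],
    [0.0001, 0.002, 0],
    [0.0002, 0.003, 0],
    [0.0002, 0.004, 0],
    [0.0002, 0.004, 0]
  ],
  "spin": [0, 0, 0, 0, 0],
  "gripper": [1, 1, 1, 1, 1]
}}

```text
t: 39.1
ee_pos: [522.7, 140.9, 165.5]
eef_rot: [[0.056, 0.998, 0.0], [0.998, -0.056, 0.0], [0.0, 0.0, -1.0]]
wrist_force: [-0.1, -0.1, -0.6]
finger_gap: 28.4
```

Request:
{"method": "arm_command", "body": {
  "linear": [
    [0, 0.0005, 0],
    [0.0001, 0.001, 0],
    [0.0001, 0.0015, 0],
    [0.0001, 0.0015, 0]
  ],
  "spin": [0, 0, 0, 0],
  "gripper": [1, 1, 1, 1]
}}

```text
t: 39.5
ee_pos: [522.8, 142.3, 165.5]
eef_rot: [[0.056, 0.998, 0.0], [0.998, -0.056, -0.0], [0.0, 0.0, -1.0]]
wrist_force: [0.4, -0.2, -1.2]
finger_gap: 28.8
```

Request:
{"method": "arm_command", "body": {
  "linear": [
    [0, 0.0005, 0],
    [0.0001, 0.001, 0],
    [0.0001, 0.0015, 0],
    [0.0001, 0.0015, 0]
  ],
  "spin": [0, 0, 0, 0],
  "gripper": [1, 1, 1, 1]
}}

```text
t: 39.9
ee_pos: [522.8, 142.4, 165.5]
eef_rot: [[0.056, 0.998, -0.0], [0.998, -0.056, -0.003], [-0.003, -0.0, -1.0]]
wrist_force: [-0.7, -6.4, -0.8]
finger_gap: 28.9
```

Contact where predicted; press.

Request:
{"method": "arm_command", "body": {
  "linear": [
    [0, 0.0005, 0],
    [0, 0.001, 0],
    [0.0001, 0.0015, 0],
    [0.0001, 0.002, 0],
    [0.0001, 0.0027, 0],
    [0.0001, 0.0027, 0]
  ],
  "spin": [0, 0, 0, 0, 0, 0],
  "gripper": [1, 1, 1, 1, 1, 1]
}}

```text
t: 40.5
ee_pos: [522.8, 142.5, 165.6]
eef_rot: [[0.055, 0.998, -0.001], [0.998, -0.055, -0.008], [-0.008, -0.0, -1.0]]
wrist_force: [-0.5, -14.3, 1.3]
finger_gap: 28.5
```

Request:
{"method": "arm_command", "body": {
  "linear": [
    [0, -0.001, 0],
    [-0.0001, -0.002, 0],
    [-0.0002, -0.004, 0],
    [-0.0002, -0.0045, 0],
    [-0.0002, -0.0045, 0],
    [-0.0002, -0.0045, 0],
    [-0.0002, -0.0045, 0]
  ],
  "spin": [0, 0, 0, 0, 0, 0, 0],
  "gripper": [1, 1, 1, 1, 0.3, 0.1, 0]
}}

```text
t: 41.2
ee_pos: [522.8, 142.2, 165.6]
eef_rot: [[0.056, 0.998, 0.0], [0.998, -0.056, 0.0], [0.0, 0.0, -1.0]]
wrist_force: [0.5, -0.5, 0.5]
finger_gap: 44.3
```

```bash
python3 look.py X; python3 - <<'E'
import cv2
s=cv2.imread('pics/sceneX.png');cv2.imwrite('pics/zX.png',cv2.resize(s[195:250,350:410],None,fx=10,fy=10,interpolation=cv2.INTER_CUBIC))
E
```

```text
ee [522.8 142.2 165.6] F [ 0.49 -0.53  0.48] M [-0.089  0.096 -0.053] gap 44.3
yaw x 86.80717921554826 along hook from tip (TCP, outward) -39.2817065807177 lateral 0.05535881766714618
```

View pics/zX.png

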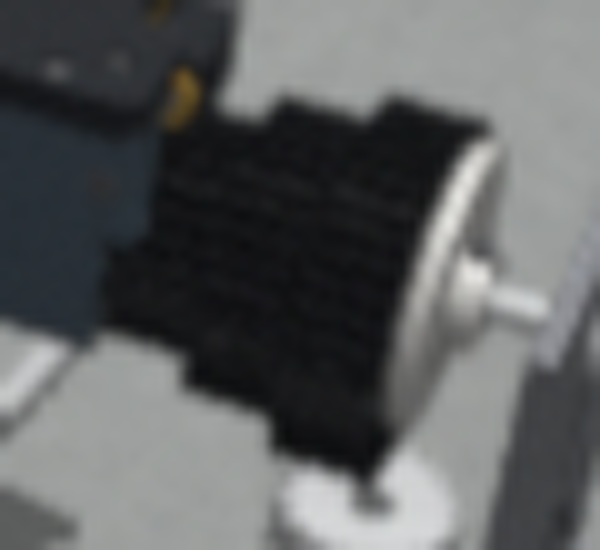

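Flush. Back off, lift and move clear.

Request:
{"method": "arm_command", "body": {
  "linear": [
    [-0.0001, -0.002, 0],
    [-0.0002, -0.004, 0],
    [-0.0002, -0.004, 0],
    [-0.0002, -0.004, 0.005],
    [-0.0002, -0.004, 0.02],
    [-0.0002, -0.005, 0.045],
    [-0.0002, -0.005, 0.07],
    [-0.0002, -0.03, 0.08],
    [-0.0002, -0.07, 0.08],
    [-0.0002, -0.11, 0.08]
  ],
  "spin": [0, 0, 0, 0, 0, 0, 0, 0, 0, 0],
  "gripper": [-0.1, -0.1, -0.1, -0.1, -0.1, -0.1, -0.1, -0.1, -0.1, -0.1]
}}

```text
t: 42.3
ee_pos: [522.8, 31.2, 246.5]
eef_rot: [[0.054, 0.999, 0.002], [0.999, -0.054, 0.0], [0.0, 0.002, -1.0]]
wrist_force: [1.4, -0.6, 0.1]
finger_gap: 50.5
```

Request:
{"method": "arm_command", "body": {
  "linear": [
    [-0.01, -0.045, 0],
    [-0.02, -0.09, 0],
    [-0.03, -0.12, 0],
    [-0.03, -0.12, 0],
    [-0.03, -0.12, 0]
  ],
  "spin": [0, 0, 0, 0, 0],
  "gripper": [-0.1, -0.1, -0.1, -0.1, -0.1]
}}

```text
t: 42.8
ee_pos: [492.6, -88.4, 245.9]
eef_rot: [[0.058, 0.998, 0.001], [0.998, -0.058, 0.001], [0.001, 0.001, -1.0]]
wrist_force: [-0.0, 0.5, -0.4]
finger_gap: 49.8
```

```bash
python3 look.py Y
```

```text
ee [492.6 -88.4 245.9] F [-0.03  0.55 -0.41] M [-0.091  0.004 -0.003] gap 49.8
yaw x 86.68902357684267 along hook from tip (TCP, outward) 192.62310037736512 lateral -17.338225990980654
```

View pics/sY.png

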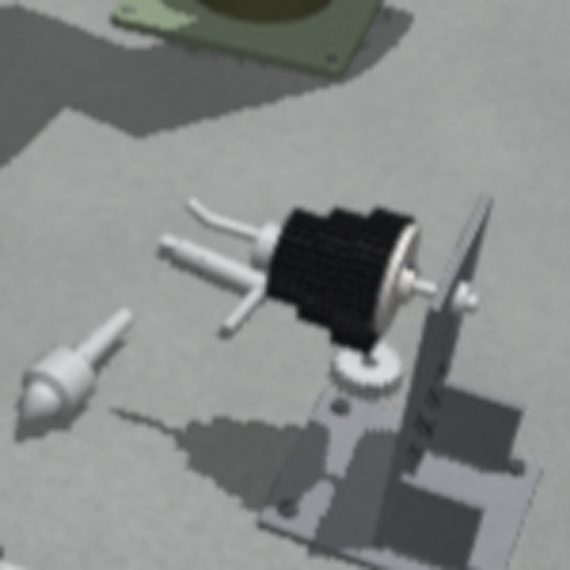

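View pics/tY.png

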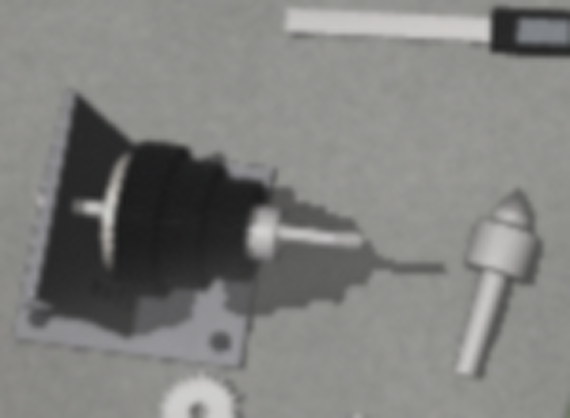

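View pics/sceneY.png

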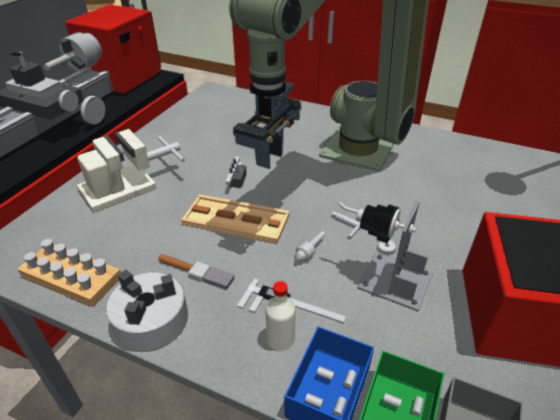

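All three gears hang flush with hubs outward, the rack is empty and nothing else looks moved. I'm handing in.

```bash
python3 -c "
from bench import *
print(hand_in())"
```

```text
the job is handed in; nothing more can be done
None
```

I hung the large, middle and small gears on the hook in that order, hubs facing out, and handed the job in at about 43 s.

- **Pressing:** The wrist sensor read about 14.0 N for the large gear, 14.5 N for the middle and 14.3 N for the small. The highest sliding force I read on the way was about 5 N, but I only read it at the end of each move.
- **Position:** The middle and small gears stopped 22 mm and 44 mm in front of the large one, within about 0.3 mm of the text. The last pictures from both cameras show the stack closed up against the stop flange, with no visible gaps.
- **Surroundings:** The rack and the other items look unmoved in the pictures. The gripper was well clear at hand-in.

Two readings disagreed:

- **Hook height:** The cameras put the bar at about 172 mm, while the contact heights fitted the stated 170 mm. I went by contact.
- **Large gear:** Its contact came about 5 mm further in than the cameras suggested. After I opened the fingers they still rested lightly on its front face (about 4.5 N), and less so on the middle gear's (about 2.4 N), so part of those two presses probably went through the finger edges. I backed off before lifting each time.

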